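Refit the kimchi-drawer shelf plate and shut the drawer

TASK

Someone left the glass jar in the kimchi fridge drawer, just where the shelf plate goes: take it out and stand it upright on the cutting board, then fetch the steel plate from its leaning stand and lower it over the drawer's two pins, not letting go until it lies flush on the bed. Then push the drawer fully home, and leave the mug, timer, oil bottle and bowl standing where they are.

Things in the scene. Friction and masses are not known exactly. Their poses are not given: they have to be found in the camera images.
- drawer (a joint): Opening of the drawer of the white countertop kimchi fridge (fixed, 300 deep x 340 wide x 220 mm high), in m: 0 is fully home against its stop, 0.24 fully out; it comes out towards the robot. Rubbing friction of about 3 N (plus 6 N per m/s) keeps it where it is left. It starts 0.165 to 0.20 out.
- bed (a point): Top of the drawer's white bed (120 x 200 mm), midway between its pins, 48 mm above the counter; moves with the drawer; x into the fridge (the closing direction), z up. Two upright steel pins at y = +-80 mm: 16 mm thick, 30 tall, top 12 mm tapering to 8 mm. Side walls: inner faces at y = +-127 mm, 100 mm above the counter. The upright fridge face, 220 mm high, lies (opening - 85 mm) beyond in +x.
- front (a point): Centre of the outer face of the drawer front, 80 mm above the counter, 125 mm nearer the robot (-x) than the bed point; same axes. The plain upright front panel is 300 wide, 40 thick, from 15 to 145 mm above the counter; when home, this outer face is 40 mm in front of the fridge face.
- plate: Steel shelf plate, 110 (x) x 200 (y) x 6 mm, 0.3-0.55 kg; origin centre of underside, z out of the handle side. Two round 20 mm through holes at y = +-80 mm, x = 0. Handle: central bar along x, 80 long, 14 thick in y, 36 to 54 mm above the underside, posts at x = +-34 mm. Fits either way round (half turn). Starts on the stand, leaning: its z axis 0.61 rad from vertical, towards the stand's -x.
- stand: Fixed wooden leaning stand, about 130 (x) x 170 (y) x 120 mm high; origin centre of its underside on the counter. Two rails slope up towards its +x at 0.61 rad; a lip along the low front edge, 10 mm proud of the rails, stops the plate sliding. The plate lifts off square to the rails.
- jar: Closed glass jar with a screw-top steel lid, 60 mm diameter, 115 mm high, about 0.2 to 0.4 kg; origin centre of its underside. It starts upright on the drawer's bed between the pins.
- board: Fixed walnut cutting board, 280 (x) x 220 (y) x 18 mm thick; origin centre of its underside. The mug and the timer stand somewhere on it, with room left for the jar.
- mug: Teal ceramic mug, 76 mm diameter, 85 mm high, handle sticking out about 30 mm along its +y; origin centre of its underside. Bystander on the board.
- timer: White press-button kitchen timer, 70 x 70 x 32 mm, origin centre of its underside. Bystander on the board.
- oil: Amber oil bottle, 60 mm diameter, 190 mm high, origin centre of its underside. Bystander near the fridge, behind the stand or the board.
- bowl: White ceramic bowl, 90 mm diameter, 45 mm high, origin centre of its underside. Bystander near the fridge, behind the stand or the board.

How it is judged (in metres and radians):
On the way, in this order (a step that is already met when the one before it is completed fails the run):
1. the jar stands upright on the cutting board, released (x of jar in the frame of board between -0.135 and 0.135 m and y of jar in the frame of board between -0.105 and 0.105 m and z of jar in the frame of board between 0.014 and 0.022 m and angle between jar's own z axis and vertical below 0.08 rad and contact force between the fingers and jar below 0.1 N and linear speed of jar below 0.02 m/s), for 0.2 s.
2. the plate, still held, is down over both pins (within 8 mm of the bed) (z of plate in the frame of bed between -0.003 and 0.008 m and horizontal distance between plate and bed below 0.006 m and angle between plate's own z axis and vertical below 0.04 rad and angle between the x axis of plate and the x axis of bed, either way round below 0.06 rad and contact force between the fingers and plate above 0.5 N), for 0.1 s.
3. the plate lies flush on the bed over both pins, released, with the drawer still open (z of plate in the frame of bed between -0.003 and 0.003 m and horizontal distance between plate and bed below 0.006 m and angle between plate's own z axis and vertical below 0.04 rad and angle between the x axis of plate and the x axis of bed, either way round below 0.06 rad and contact force between the fingers and plate below 0.1 N and linear speed of plate below 0.02 m/s and value of joint drawer above 0.05 m), for 0.2 s.
4. the drawer is fully home (value of joint drawer below 0.005 m and velocity of joint drawer between -0.01 and 0.01 m/s), for 0.2 s.
At the end, for the whole second after the job is handed in: Jar upright on the board (tilt < 0.08 rad, centre 5 mm or more inside its edge); plate over both pins, flush on the bed (height within 3 mm, centre within 6 mm, tilt < 0.04 rad, square within 0.06 rad); drawer home (under 5 mm open); plate and jar released, all at rest (all of step 1 and all of step 4 and z of plate in the frame of bed between -0.003 and 0.003 m and horizontal distance between plate and bed below 0.006 m and angle between plate's own z axis and vertical below 0.04 rad and angle between the x axis of plate and the x axis of bed, either way round below 0.06 rad and contact force between the fingers and plate below 0.1 N and linear speed of plate below 0.02 m/s); the robot touches nothing.
It fails at once if a bystander is shifted more than 30 mm (distance of any of mug, timer, oil, bowl from where it was at the start of the episode above 0.03 m).
It fails at once if a bystander is knocked over (angle between any of mug, timer, oil, bowl's own z axis and vertical above 0.5 rad).
It fails at once if the jar is tipped over (angle between jar's own z axis and vertical above 0.6 rad).
It also fails if it takes over 72 s, if anything falls off the work surface, if the arm or the gripper's body presses on something with over 40 N, if the wrist force passes 120 N, or if a joint passes its speed limit or range.

ROBOT

A 6-joint arm with a two-finger parallel gripper is mounted at the origin on the work surface. World frame = base frame: x ahead of the robot, y to its left, z up, the work surface at z = 0. Lengths are in m, angles in degrees, forces in N, time in s.
With the tool pointing down it reaches from about 0.375 to 0.9 m from the base axis. Payload 3.1 kg.
Tool frame: the origin (TCP) lies on the centre line of the jaws, within the pads' length; the fingertips stand 8 mm ahead of it and the grasp point (between the pads) lies 11 mm behind it; z points along the fingers, y is the direction in which the jaws open and shut (so a half turn about z gives the same grasp; the last joint's range is limited). The gripper opens to 87 mm and grips with 3 to 60 N. Pads are 19 mm wide; open, the fingers measure 117 mm over their backs; the gripper's body (75 mm by 190 mm) begins 51 mm behind the grasp point.
Start: joints at [-82.706, 30.224, 82.088, -0, 67.689, -10.227], TCP at [0.188, -0.596, 0.231] pointing down, gripper open.
Joint ranges: [-176.69, 176.69], [-43.24, 126.21], [12.49, 139.97], [-82, 262], [0, 151.66], [-163.58, 163.58]. Speed limits (degrees/s): [159.86, 159.86, 180, 180, 180, 180].

INTERFACE

Orientations are given as a 3x3 rotation matrix whose columns are the frame's x, y, z axes.
In Python, from rig import * gives the robot as it stands. The module is installed in compiled form; this text tells all that it offers.
- The arm moves only by the tool arm_command, never from a script. Its argument "commands" is a list of rows, each an object with "translation": the shift along the tool's x, y, z scaled (see below), a list of three; "dr": the turn, a rotation vector about the tool's x, y, z scaled (see below), a list of three; "jaw": the closure, from 0 (fully open) to 1 (shut). In form: [{"translation": [x, y, z], "dr": [ax, ay, az], "jaw": jaw}, ...]. A call has 1 to 12 rows; each row shifts and turns the commanded pose from where the row before left it, along the tool's axes as they then stand; what a row does not reach is not made up. The controller multiplies each number of a shift by 25 mm and each number of a turn by 6 degrees. A row lasts 1/12 s, in which the tool goes at most 41.7 mm and 7.16 degrees, less where a joint would pass 70% of its speed; a pose out of reach is approached as far as the arm can. A call with a number of a shift or a turn outside -1 to 1 is refused whole. A call with a gripper value outside its range is refused whole. The fingers move at their own pace and stop on an object; the grip force is fixed at half the most. Time passes only in rows, so rows that do not move let the fingers close. It gives the time, the measured TCP pose, the force and the opening at its end, in the units of the state.
- read_state(): the state, without advancing time (a new reading comes with each control period).
- capture(name): name is "scene" or "top"; returns (picture, depth): 400x640x3 uint8, red, green, blue; 400x640 float32, m along the optical axis (not along the pixel's ray), 0 where there is no reading.
- camera_model(name): a dict with "intrinsics" (3x3 intrinsics, pixels), "pose" (4x4, takes a point from camera to world coordinates). Camera axes: x right, y down, z forward; pixel columns grow to the right and rows downward; lengths in m; the calibration is good to about 2 mm. A picture is of the moment at which its call begins. camera_model takes no time and is no camera call.
- hand_in(): hands the job in, once; it reports no verdict.
The state is a dict: "time_s": time; "joint_positions": joint angles; "qvel": joint speeds; "tau": joint torques, N m; "position": TCP position; "tcp_rot": TCP orientation; "force": force on the tool from outside, world axes, zero at the start; "moment": the same for the moment, N m; "opening": opening from 0.0 (shut) to 1.0 (fully open).
Only numpy, scipy, OpenCV 4.12 (cv2) and the standard library are available. Lean on these libraries where they do the work, as an engineer would, in place of code of your own. Each camera call takes 0.05 s, during which the arm holds its last target.

## Working session

There is one attempt and no reset: what is moved stays moved. The work goes in short steps, Python scripts to look and compute and a tool call to move; the robot and the scene stay as the last step left them, time stands still between calls to the robot, and variables do not carry over. Pictures are saved under pics/ and viewed, and the job is handed in when it is done.

Besides the shell and the picture viewer there is one more tool, called after "Call:" by a JSON object that holds its "op" and its "data". arm_command: Moves the arm, as the interface text tells. Its arguments: {"type":"object","properties":{"commands":{"type":"array"}},"required":["commands"]}

```bash
mkdir -p pics; python3 - <<'E'
from rig import *
import cv2,numpy as np
s=read_state();print({k:np.round(v,3).tolist() for k,v in s.items()})
for n in("scene","top"):
    p,d=capture(n);np.savez(f"{n}0.npz",p=p,d=d);cv2.imwrite(f"pics/{n}0.png",p[:,:,::-1]);m=camera_model(n);print(n,np.round(m["intrinsics"],1).tolist(),np.round(m["pose"],3).tolist())
E
```

```text
{'time_s': 0.0, 'joint_positions': [-82.709, 30.278, 82.156, 0.001, 67.688, -10.23], 'qvel': [-0.058, 0.009, 0.016, 0.024, -0.056, -0.14], 'tau': [0.0, -44.004, -17.659, 0.063, 0.058, -0.0], 'position': [0.188, -0.595, 0.23], 'tcp_rot': [[0.954, 0.301, -0.0], [0.301, -0.954, 0.002], [0.0, -0.002, -1.0]], 'force': [-0.238, 0.16, 0.373], 'moment': [-0.01, 0.0, -0.006], 'opening': 0.996}
scene [[494.6, 0.0, 316.3], [0.0, 494.6, 205.1], [0.0, 0.0, 1.0]] [[0.988, 0.125, -0.092, 0.74], [0.155, -0.779, 0.607, -0.967], [0.004, -0.614, -0.789, 1.293], [0.0, 0.0, 0.0, 1.0]]
top [[416.3, 0.0, 317.6], [0.0, 416.3, 198.3], [0.0, 0.0, 1.0]] [[0.018, -0.996, 0.082, 0.494], [-1.0, -0.018, 0.007, -0.022], [-0.005, -0.083, -0.997, 1.148], [0.0, 0.0, 0.0, 1.0]]
```

```bash
ls; ls pics
```

```text
pics
scene0.npz
top0.npz
scene0.png
top0.png
```

View pics/scene0.png

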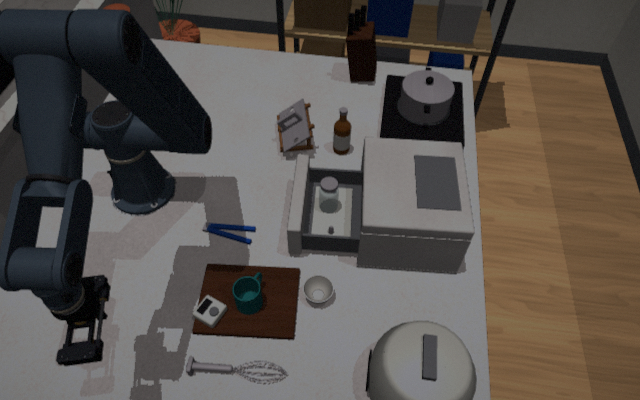

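View pics/top0.png

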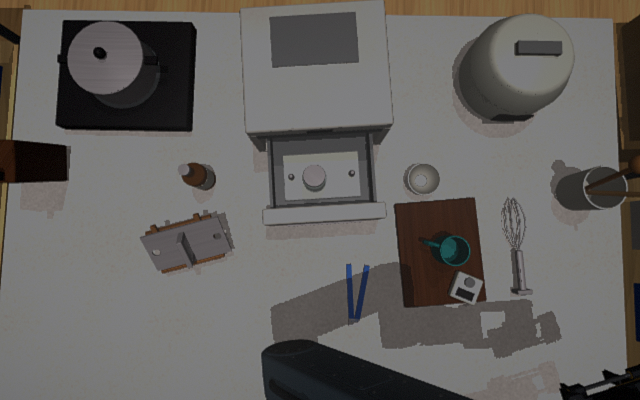

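The top view shows the drawer (bed around 320,177, jar at 314,177, pins at 291,177 and 351,173). The plate on its stand is at (187,243), the board at (440,250), the mug at (455,250) and the timer at (466,288). I'll zoom in and measure.

```bash
cat > h.py <<'E'
from rig import *
import cv2,numpy as np
def load(n,i): 
    z=np.load(f"{n}{i}.npz");return z["p"],z["d"]
def snap(n,i):
    p,d=capture(n);np.savez(f"{n}{i}.npz",p=p,d=d);return p,d
def cloud(n,d):
    m=camera_model(n);K=m["intrinsics"];T=np.array(m["pose"])
    v,u=np.mgrid[:400,:640]
    c=np.stack([(u-K[0][2])/K[0][0]*d,(v-K[1][2])/K[1][1]*d,d],-1)
    return c@T[:3,:3].T+T[:3,3]
def ray(n,u,v,z):
    m=camera_model(n);K=m["intrinsics"];T=np.array(m["pose"])
    r=T[:3,:3]@np.array([(u-K[0][2])/K[0][0],(v-K[1][2])/K[1][1],1]);o=T[:3,3]
    return o+r*(z-o[2])/r[2]
def crop(p,u0,v0,u1,v1,s,f,gain=2.0):
    c=np.clip(p[v0:v1,u0:u1].astype(float)*gain,0,255).astype(np.uint8)
    cv2.imwrite(f,cv2.resize(c,None,fx=s,fy=s,interpolation=cv2.INTER_CUBIC)[:,:,::-1])
E
python3 - <<'E'
from h import *
p,d=load("top",0)
crop(p,240,120,400,230,5,"pics/t_drawer.png")
crop(p,130,195,250,285,6,"pics/t_plate.png")
crop(p,380,150,500,310,3.7,"pics/t_board.png")
C=cloud("top",d)
for u,v in[(314,177),(330,160),(300,195),(320,213),(340,213),(291,177),(351,173),(185,240),(160,255),(215,230),(410,230),(410,290),(465,240),(422,178),(197,175),(350,50),(100,300)]:
    print(u,v,np.round(C[v,u],3))
E
```

```text
314 177 [ 0.627 -0.005  0.163]
330 160 [ 0.688 -0.045  0.049]
300 195 [0.594 0.033 0.046]
320 213 [ 0.542 -0.021  0.144]
340 213 [ 0.543 -0.069  0.148]
291 177 [0.637 0.056 0.079]
351 173 [ 0.65  -0.099  0.081]
185 240 [0.47  0.321 0.086]
160 255 [0.43  0.388 0.073]
215 230 [0.497 0.245 0.088]
410 230 [ 0.506 -0.266  0.017]
410 290 [ 0.346 -0.266  0.016]
465 240 [ 0.483 -0.384  0.102]
422 178 [ 0.651 -0.302  0.002]
197 175 [0.63  0.282 0.138]
350 50 [ 0.915 -0.084  0.221]
100 300 [0.301 0.573 0.001]
```

View pics/t_drawer.png

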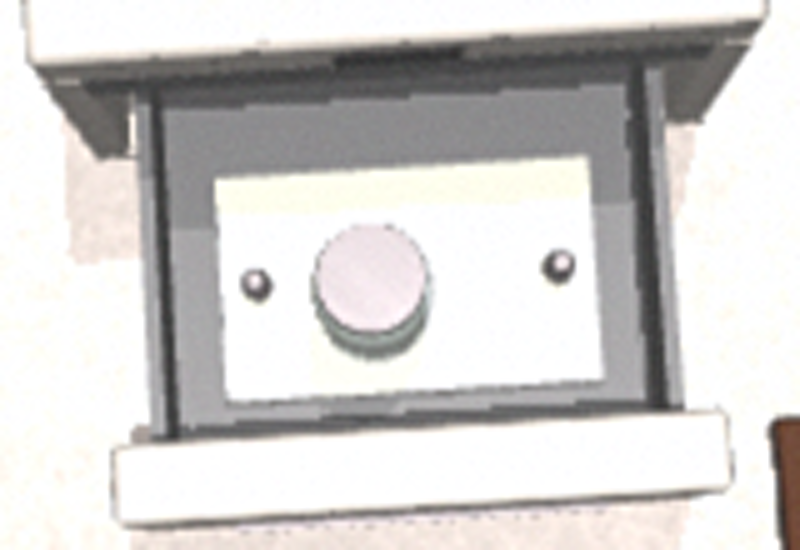

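View pics/t_plate.png

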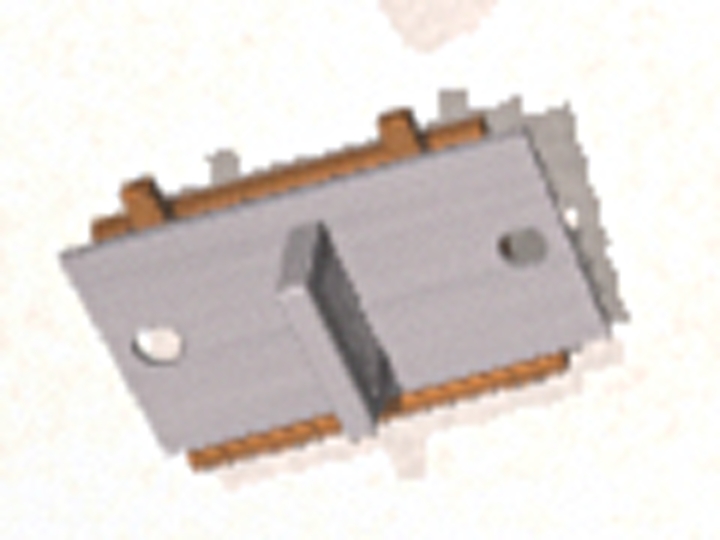

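View pics/t_board.png

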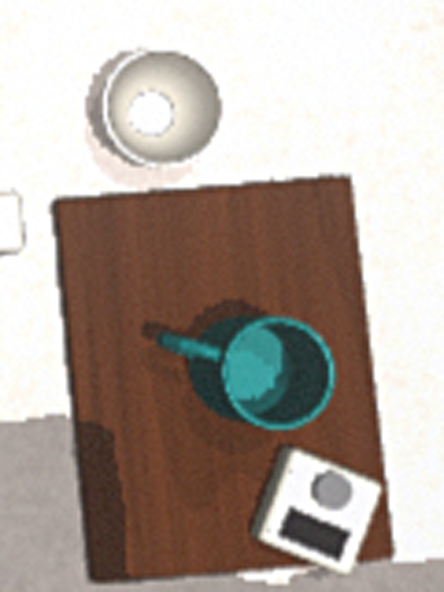

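```bash
python3 - <<'E'
from h import *
p,d=load("top",0);C=cloud("top",d)
cp=lambda u0,v0,s,x,y:(u0+(x+.5)/s-.5,v0+(y+.5)/s-.5)
print("pins");P=[ray("top",*cp(240,120,5,*q),0.078) for q in((256,284),(560,265))]
for q in P:print(np.round(q,4))
a=P[0]-P[1];print("dist",np.linalg.norm(a),"mid",np.round((P[0]+P[1])/2,4),"yaw",np.degrees(np.arctan2(-a[0],a[1])))
print("jar lid",np.round(ray("top",*cp(240,120,5,371,278),0.163),4))
print("bed corners",[np.round(ray("top",*cp(240,120,5,*q),0.048)[:2],4).tolist() for q in((215,180),(590,156),(605,380),(226,404))])
print("front top outer corners",[np.round(ray("top",*cp(240,120,5,*q),0.145)[:2],4).tolist() for q in((118,522),(728,488),(115,450),(726,412))])
print("board corners",[np.round(ray("top",*cp(380,150,3.7,*q),0.018)[:2],4).tolist() for q in((55,200),(350,178),(395,555),(92,580))])
print("mug rim",np.round(ray("top",*cp(380,150,3.7,278,373),0.103),4))
print("mug handle tip",np.round(ray("top",*cp(380,150,3.7,165,340),0.06),4))
print("bowl",np.round(ray("top",*cp(380,150,3.7,162,106),0.045),4))
print("timer",np.round(ray("top",*cp(380,150,3.7,322,507),0.05),4))
# plate: fit plane
reg=np.zeros((400,640),np.uint8)
poly=np.array([cp(130,195,6,*q) for q in((80,262),(270,210),(270,330),(330,430),(175,435))]).round().astype(int)
poly2=np.array([cp(130,195,6,*q) for q in((350,190),(510,150),(590,315),(420,370))]).round().astype(int)
cv2.fillPoly(reg,[poly],1);cv2.fillPoly(reg,[poly2],1)
X=C[(reg>0)&(d>0)]
for _ in range(5):
    c=X.mean(0);n=np.linalg.svd(X-c)[2][2];n*=np.sign(n[2]);r=(X-c)@n;X=X[abs(r)<0.006]
print("plane",c,n,"tilt",np.arccos(n[2]),"std",r.std(),len(X))
m=camera_model("top");K=m["intrinsics"];T=np.array(m["pose"])
def rp(x,y,off=0):
    u,v=cp(130,195,6,x,y);R=T[:3,:3]@np.array([(u-K[0][2])/K[0][0],(v-K[1][2])/K[1][1],1]);o=T[:3,3]
    return o+R*(((c+n*off-o)@n)/(R@n))
cor=np.array([rp(*q) for q in((62,255),(525,130),(610,335),(168,455))]);print("corners",cor.round(4));print("sides",np.linalg.norm(cor-np.roll(cor,-1,0),axis=1),"centre",cor.mean(0))
h=np.array([rp(158,345),rp(523,246)]);print("holes",h.round(4),np.linalg.norm(h[0]-h[1]),h.mean(0))
b=np.array([rp(303,227,.048),rp(290,288,.048),rp(318,280,.048),rp(345,438,.048),rp(376,430,.048),rp(320,222,.048)]);print("bar pts",b.round(4))
E
```

```text
pins
[0.6386 0.0563 0.078 ]
[ 0.6513 -0.1011  0.078 ]
dist 0.15793552261833757 mid [ 0.645  -0.0224  0.078 ] yaw 4.602100095279661
jar lid [ 0.631  -0.0047  0.163 ]
bed corners [[0.6984, 0.0817], [0.7148, -0.1187], [0.5946, -0.1279], [0.5783, 0.0729]]
front top outer corners [[0.5129, 0.1152], [0.5346, -0.1782], [0.5476, 0.1176], [0.5713, -0.1771]]
board corners [[0.5769, -0.2232], [0.5969, -0.4397], [0.3249, -0.4686], [0.303, -0.2506]]
mug rim [ 0.4566 -0.3582  0.103 ]
mug handle tip [ 0.4766 -0.2931  0.06  ]
bowl [ 0.6442 -0.2952  0.045 ]
timer [ 0.3618 -0.4053  0.05  ]
plane [0.4689675  0.31781081 0.08610649] [-0.56620817 -0.16314968  0.80795451] tilt 0.6301238897883703 std 0.0015824897478366128 1461
corners [[0.4756 0.4251 0.1124]
 [0.5307 0.2351 0.1127]
 [0.4439 0.2107 0.0469]
 [0.3882 0.4024 0.0466]]
sides [0.19784808 0.11167003 0.19962304 0.11172165] centre [0.4596112  0.31830728 0.07964993]
holes [[0.4376 0.3961 0.08  ]
 [0.4824 0.2421 0.0802]] 0.16037889776966852 [0.46002755 0.3191075  0.08010328]
bar pts [[0.4892 0.3103 0.1582]
 [0.4646 0.3196 0.1428]
 [0.468  0.3085 0.143 ]
 [0.4014 0.3095 0.0965]
 [0.405  0.2967 0.0964]
 [0.4913 0.3037 0.1583]]
```

```bash
cat >> h.py <<'E'
from scipy.spatial.transform import Rotation as Ro
def down(yaw,):
    c,s=np.cos(np.radians(yaw)),np.sin(np.radians(yaw));return np.array([[c,s,0],[s,-c,0],[0,0,-1.]])
def go(pos,R,p0=None,R0=None):
    s=read_state()
    p0=np.array(s["position"]) if p0 is None else np.array(p0);R0=np.array(s["tcp_rot"]) if R0 is None else R0
    rv=Ro.from_matrix(R0.T@R).as_rotvec(degrees=True)/6
    t=R.T@(np.array(pos)-p0)/.025
    print("rot units",rv.round(2),"then trans units",t.round(2))
def st():
    s=read_state();print("t",round(s["time_s"],2),"pos",np.round(s["position"],4),"F",np.round(s["force"],1),"M",np.round(s["moment"],2),"open",round(s["opening"]*87,1),"j",np.round(s["joint_positions"],0));print(np.round(s["tcp_rot"],3).tolist())
E
python3 - <<'E'
from h import *
go([.631,-.005,.235],down(4.6))
E
```

```text
rot units [-0.02 -0.    2.15] then trans units [ 19.55 -22.12  -0.21]
```

Call:
{"op": "arm_command", "data": {"commands": [{"translation": [0,0,0],"dr": [0,0,0.72],"jaw": 0},{"translation": [0,0,0],"dr": [0,0,0.72],"jaw": 0},{"translation": [0,0,0],"dr": [0,0,0.71],"jaw": 0},{"translation": [0.8,-0.9,0],"dr": [0,0,0],"jaw": 0},{"translation": [0.8,-0.9,0],"dr": [0,0,0],"jaw": 0},{"translation": [0.8,-0.9,0],"dr": [0,0,0],"jaw": 0},{"translation": [0.8,-0.9,0],"dr": [0,0,0],"jaw": 0},{"translation": [0.8,-0.9,0],"dr": [0,0,0],"jaw": 0},{"translation": [0.8,-0.9,0],"dr": [0,0,0],"jaw": 0},{"translation": [0.8,-0.9,0],"dr": [0,0,0],"jaw": 0},{"translation": [0.8,-0.9,0],"dr": [0,0,0],"jaw": 0},{"translation": [0.8,-0.9,0],"dr": [0,0,0],"jaw": 0}]}}

```text
time_s: 1.1
position: [0.3518, -0.3781, 0.2303]
tcp_rot: [[0.997, 0.08, -0.0], [0.08, -0.997, 0.001], [-0.0, -0.001, -1.0]]
force: [0.1, -0.1, -0.6]
opening: 1.002
```

Call:
{"op": "arm_command", "data": {"commands": [{"translation": [0.8,-0.9,0],"dr": [0,0,0],"jaw": 0},{"translation": [0.8,-0.9,0],"dr": [0,0,0],"jaw": 0},{"translation": [0.8,-0.9,0],"dr": [0,0,0],"jaw": 0},{"translation": [0.8,-0.9,0],"dr": [0,0,0],"jaw": 0},{"translation": [0.8,-0.9,0],"dr": [0,0,0],"jaw": 0},{"translation": [0.8,-0.9,0],"dr": [0,0,0],"jaw": 0},{"translation": [0.8,-0.9,0],"dr": [0,0,0],"jaw": 0},{"translation": [0.8,-0.9,0],"dr": [0,0,0],"jaw": 0},{"translation": [0.8,-0.9,0],"dr": [0,0,0],"jaw": 0},{"translation": [0.8,-0.9,0],"dr": [0,0,0],"jaw": 0},{"translation": [0.8,-0.9,0],"dr": [0,0,0],"jaw": 0},{"translation": [0.8,-0.9,0],"dr": [0,0,0],"jaw": 0}]}}

```text
time_s: 2.1
position: [0.5691, -0.0897, 0.2301]
tcp_rot: [[0.997, 0.081, -0.001], [0.081, -0.997, 0.0], [-0.001, -0.0, -1.0]]
force: [-0.1, -0.7, 0.0]
opening: 1.001
```

```bash
python3 - <<'E'
from h import *
st();go([.631,-.005,.235],down(4.6))
E
```

```text
t 2.1 pos [ 0.5691 -0.0897  0.2301] F [-0.1 -0.7  0. ] M [ 0.02  0.04 -0.  ] open 87.1 j [-20.  26.  89.  -0.  64.  65.]
[[0.997, 0.081, -0.001], [0.081, -0.997, 0.0], [-0.001, -0.0, -1.0]]
rot units [-0.    0.01  0.01] then trans units [ 2.74 -3.18 -0.19]
```

Call:
{"op": "arm_command", "data": {"commands": [{"translation": [0.7,-0.8,0],"dr": [0,0,0],"jaw": 0},{"translation": [0.7,-0.8,0],"dr": [0,0,0],"jaw": 0},{"translation": [0.7,-0.8,0],"dr": [0,0,0],"jaw": 0},{"translation": [0.64,-0.78,0],"dr": [0,0,0],"jaw": 0},{"translation": [0,0,0],"dr": [0,0,0],"jaw": 0}]}}

```text
time_s: 2.52
position: [0.6327, -0.0025, 0.2301]
tcp_rot: [[0.996, 0.084, 0.002], [0.084, -0.996, 0.002], [0.002, -0.002, -1.0]]
force: [0.2, 0.2, -0.4]
opening: 1.002
```

```bash
python3 - <<'E'
from h import *
p,d=snap("top",1);crop(p,220,80,420,240,4,"pics/t1.png")
p,d=snap("scene",1);crop(p,260,100,460,260,4,"pics/s1.png")
st();go([.631,-.005,.12],down(4.6))
E
```

```text
t 2.62 pos [ 0.6304 -0.0056  0.2298] F [-1.1  0.  -0.2] M [ 0.06 -0.    0.03] open 86.9 j [-11.  31.  81.  -0.  68.  75.]
[[0.997, 0.083, -0.002], [0.083, -0.997, -0.0], [-0.002, 0.0, -1.0]]
rot units [0.   0.02 0.02] then trans units [ 0.03 -0.02  4.39]
```

View pics/s1.png

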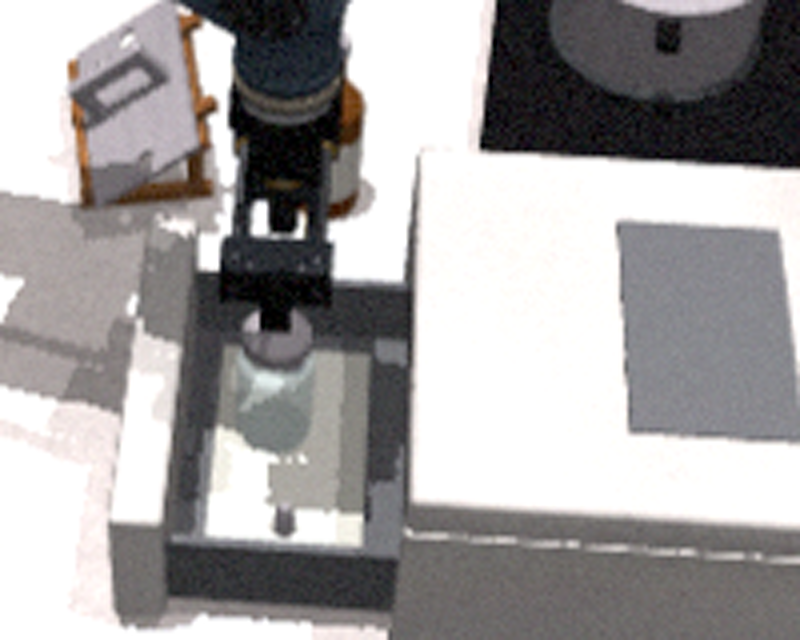

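The gripper is centred over the lid (at 275,335 in the crop), so I'm descending and gripping.

Call:
{"op": "arm_command", "data": {"commands": [{"translation": [0,0,0.8],"dr": [0,0,0],"jaw": 0},{"translation": [0,0,0.9],"dr": [0,0,0],"jaw": 0},{"translation": [0,0,0.9],"dr": [0,0,0],"jaw": 0},{"translation": [0,0,0.9],"dr": [0,0,0],"jaw": 0},{"translation": [0,0,0.9],"dr": [0,0,0],"jaw": 0},{"translation": [0,0,0],"dr": [0,0,0],"jaw": 0},{"translation": [0,0,0],"dr": [0,0,0],"jaw": 0.5},{"translation": [0,0,0],"dr": [0,0,0],"jaw": 0.5},{"translation": [0,0,0],"dr": [0,0,0],"jaw": 0.5},{"translation": [0,0,0],"dr": [0,0,0],"jaw": 0.5},{"translation": [0,0,0],"dr": [0,0,0],"jaw": 0.5}]}}

```text
time_s: 3.53
position: [0.6314, -0.0066, 0.122]
tcp_rot: [[0.997, 0.081, 0.003], [0.081, -0.997, -0.0], [0.002, 0.001, -1.0]]
force: [0.4, 2.7, 1.9]
opening: 0.709
```

```bash
python3 - <<'E'
from h import *
st()
E
```

```text
t 3.53 pos [ 0.6314 -0.0066  0.122 ] F [0.4 2.7 1.9] M [ 0.6  -0.03 -0.03] open 61.7 j [-11.  38.  86.   0.  55.  75.]
[[0.997, 0.081, 0.003], [0.081, -0.997, -0.0], [0.002, 0.001, -1.0]]
```

Opening is 61.7 mm, so the jaws are on the jar. I'll close fully, then lift.

Call:
{"op": "arm_command", "data": {"commands": [{"translation": [0,0,0],"dr": [0,0,0],"jaw": 0.7},{"translation": [0,0,0],"dr": [0,0,0],"jaw": 0.7},{"translation": [0,0,0],"dr": [0,0,0],"jaw": 0.7},{"translation": [0,0,-0.3],"dr": [0,0,0],"jaw": 0.7},{"translation": [0,0,-0.6],"dr": [0,0,0],"jaw": 0.7},{"translation": [0,0,-0.8],"dr": [0,0,0],"jaw": 0.7},{"translation": [0,0,-0.8],"dr": [0,0,0],"jaw": 0.7},{"translation": [0,0,-0.8],"dr": [0,0,0],"jaw": 0.7},{"translation": [0,0,-0.8],"dr": [0,0,0],"jaw": 0.7},{"translation": [0,0,-0.8],"dr": [0,0,0],"jaw": 0.7},{"translation": [0,0,-0.6],"dr": [0,0,0],"jaw": 0.7},{"translation": [0,0,0],"dr": [0,0,0],"jaw": 0.7}]}}

```text
time_s: 4.53
position: [0.632, -0.0067, 0.2611]
tcp_rot: [[0.997, 0.081, 0.005], [0.081, -0.997, -0.001], [0.005, 0.002, -1.0]]
force: [1.6, 0.4, -2.9]
opening: 0.68
```

```bash
python3 - <<'E'
from h import *
st();p,d=snap("scene",2);crop(p,260,80,460,240,4,"pics/s2.png")
go([.535,-.300,.26],down(4.6))
E
```

```text
t 4.53 pos [ 0.632  -0.0067  0.2611] F [ 1.6  0.4 -2.9] M [-0.01 -0.1   0.05] open 59.2 j [-11.  29.  79.  -0.  72.  75.]
[[0.997, 0.081, 0.005], [0.081, -0.997, -0.001], [0.005, 0.002, -1.0]]
rot units [ 0.01 -0.02  0.  ] then trans units [-4.77 11.39 -0.04]
```

View pics/s2.png

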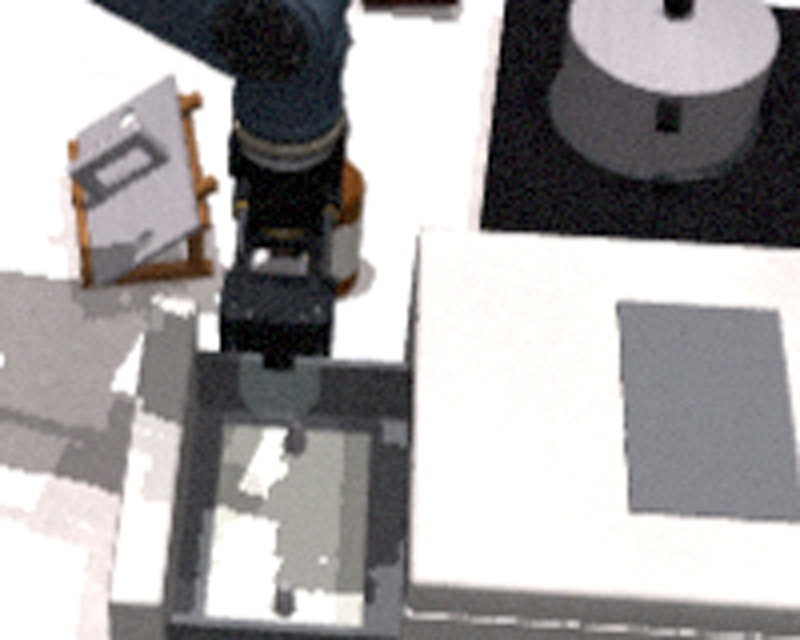

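The jar is in the gripper above the drawer. I'm moving it over the board.

Call:
{"op": "arm_command", "data": {"commands": [{"translation": [-0.15,0.35,0],"dr": [0,0,0],"jaw": 0.7},{"translation": [-0.3,0.7,0],"dr": [0,0,0],"jaw": 0.7},{"translation": [-0.4,0.9,0],"dr": [0,0,0],"jaw": 0.7},{"translation": [-0.4,0.95,0],"dr": [0,0,0],"jaw": 0.7},{"translation": [-0.4,0.95,0],"dr": [0,0,0],"jaw": 0.7},{"translation": [-0.4,0.95,0],"dr": [0,0,0],"jaw": 0.7},{"translation": [-0.4,0.95,0],"dr": [0,0,0],"jaw": 0.7},{"translation": [-0.4,0.95,0],"dr": [0,0,0],"jaw": 0.7},{"translation": [-0.4,0.95,0],"dr": [0,0,0],"jaw": 0.7},{"translation": [-0.4,0.95,0],"dr": [0,0,0],"jaw": 0.7},{"translation": [-0.4,0.95,0],"dr": [0,0,0],"jaw": 0.7},{"translation": [-0.4,0.9,0],"dr": [0,0,0],"jaw": 0.7}]}}

```text
time_s: 5.58
position: [0.5385, -0.2769, 0.2555]
tcp_rot: [[0.997, 0.08, -0.004], [0.08, -0.997, 0.002], [-0.004, -0.003, -1.0]]
force: [0.1, -0.2, -4.6]
opening: 0.68
```

Call:
{"op": "arm_command", "data": {"commands": [{"translation": [-0.2,0.6,0],"dr": [0,0,0],"jaw": 0.7},{"translation": [-0.12,0.34,0],"dr": [0,0,0],"jaw": 0.7},{"translation": [0,0,0],"dr": [0,0,0],"jaw": 0.7}]}}

```text
time_s: 5.83
position: [0.5337, -0.3016, 0.2568]
tcp_rot: [[0.997, 0.078, -0.002], [0.078, -0.997, 0.001], [-0.002, -0.001, -1.0]]
force: [1.1, -0.6, -4.2]
opening: 0.679
```

```bash
python3 - <<'E'
from h import *
st();p,d=snap("scene",3);crop(p,180,200,380,360,4,"pics/s3.png")
go([.535,-.300,.094],down(4.6))
E
```

```text
t 5.83 pos [ 0.5337 -0.3016  0.2568] F [ 1.1 -0.6 -4.2] M [ 0.03 -0.04  0.02] open 59.1 j [-40.  28.  82.  -0.  70.  46.]
[[0.997, 0.078, -0.002], [0.078, -0.997, 0.001], [-0.002, -0.001, -1.0]]
rot units [-0.02  0.01 -0.01] then trans units [0.03 0.   6.52]
```

View pics/s3.png

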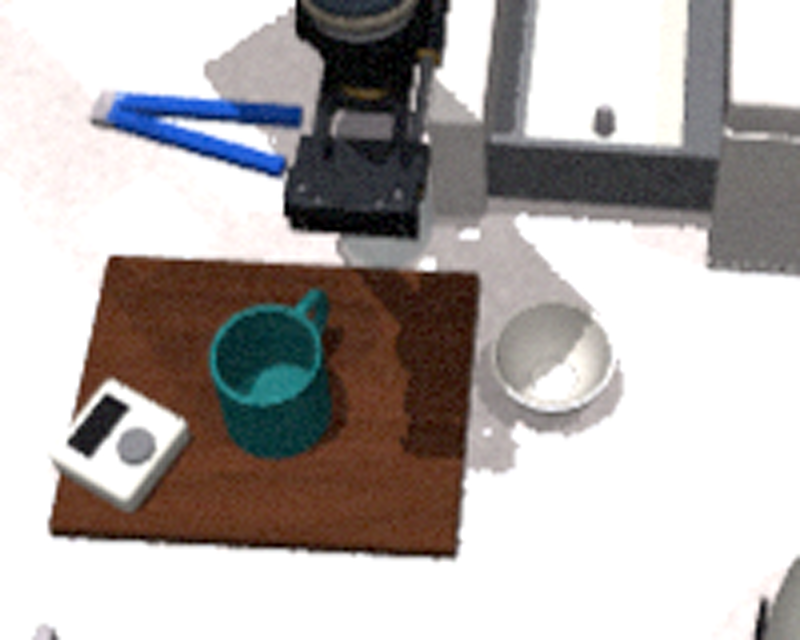

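Call:
{"op": "arm_command", "data": {"commands": [{"translation": [0,0,0.4],"dr": [0,0,0],"jaw": 0.7},{"translation": [0,0,0.8],"dr": [0,0,0],"jaw": 0.7},{"translation": [0,0,0.9],"dr": [0,0,0],"jaw": 0.7},{"translation": [0,0,0.9],"dr": [0,0,0],"jaw": 0.7},{"translation": [0,0,0.9],"dr": [0,0,0],"jaw": 0.7},{"translation": [0,0,0.9],"dr": [0,0,0],"jaw": 0.7},{"translation": [0,0,0.8],"dr": [0,0,0],"jaw": 0.7},{"translation": [0,0,0.4],"dr": [0,0,0],"jaw": 0.7},{"translation": [0,0,0.2],"dr": [0,0,0],"jaw": 0.7},{"translation": [0,0,0.1],"dr": [0,0,0],"jaw": 0.7},{"translation": [0,0,0],"dr": [0,0,0],"jaw": 0.7}]}}

```text
time_s: 6.8
position: [0.5353, -0.2995, 0.1007]
tcp_rot: [[0.997, 0.081, 0.001], [0.081, -0.997, -0.0], [0.0, 0.0, -1.0]]
force: [0.3, -0.5, -3.8]
opening: 0.683
```

```bash
python3 - <<'E'
from h import *
st()
E
```

```text
t 6.8 pos [ 0.5353 -0.2995  0.1007] F [ 0.3 -0.5 -3.8] M [ 0.02  0.01 -0.01] open 59.4 j [-40.  39.  90.   0.  51.  46.]
[[0.997, 0.081, 0.001], [0.081, -0.997, -0.0], [0.0, 0.0, -1.0]]
```

Call:
{"op": "arm_command", "data": {"commands": [{"translation": [0,0,0.1],"dr": [0,0,0],"jaw": 0.7},{"translation": [0,0,0.1],"dr": [0,0,0],"jaw": 0.7},{"translation": [0,0,0.1],"dr": [0,0,0],"jaw": 0.7},{"translation": [0,0,0],"dr": [0,0,0],"jaw": 0.7}]}}

```text
time_s: 7.13
position: [0.5346, -0.2999, 0.0931]
tcp_rot: [[0.997, 0.08, 0.0], [0.08, -0.997, -0.0], [0.0, 0.0, -1.0]]
force: [-0.1, -0.7, -4.2]
opening: 0.679
```

Call:
{"op": "arm_command", "data": {"commands": [{"translation": [0,0,0.06],"dr": [0,0,0],"jaw": 0.7},{"translation": [0,0,0],"dr": [0,0,0],"jaw": 0.7}]}}

```text
time_s: 7.3
position: [0.5349, -0.3001, 0.092]
tcp_rot: [[0.997, 0.08, 0.001], [0.08, -0.997, -0.0], [0.001, 0.001, -1.0]]
force: [-0.5, 0.2, -0.8]
opening: 0.68
```

Touched down (force -4.2 → -0.8 N at z 0.092). Releasing.

Call:
{"op": "arm_command", "data": {"commands": [{"translation": [0,0,0.02],"dr": [0,0,0],"jaw": 0.5},{"translation": [0,0,0],"dr": [0,0,0],"jaw": 0.3},{"translation": [0,0,0],"dr": [0,0,0],"jaw": 0.1},{"translation": [0,0,0],"dr": [0,0,0],"jaw": 0},{"translation": [0,0,0],"dr": [0,0,0],"jaw": 0},{"translation": [0,0,0],"dr": [0,0,0],"jaw": 0},{"translation": [0,0,0],"dr": [0,0,0],"jaw": 0}]}}

```text
time_s: 7.88
position: [0.5348, -0.3, 0.091]
tcp_rot: [[0.997, 0.081, 0.0], [0.081, -0.997, -0.0], [0.0, 0.0, -1.0]]
force: [-0.4, -0.3, 0.3]
opening: 0.964
```

Call:
{"op": "arm_command", "data": {"commands": [{"translation": [0,0,-0.4],"dr": [0,0,0],"jaw": 0},{"translation": [0,0,-0.8],"dr": [0,0,0],"jaw": 0},{"translation": [0,0,-1],"dr": [0,0,0],"jaw": 0},{"translation": [0,0,-1],"dr": [0,0,0],"jaw": 0},{"translation": [0,0,-1],"dr": [0,0,0],"jaw": 0},{"translation": [0,0,-1],"dr": [0,0,0],"jaw": 0},{"translation": [0,0,-1],"dr": [0,0,0],"jaw": 0},{"translation": [0,0,-0.6],"dr": [0,0,0],"jaw": 0}]}}

```text
time_s: 8.55
position: [0.5356, -0.3005, 0.265]
tcp_rot: [[0.997, 0.081, 0.004], [0.081, -0.997, -0.003], [0.004, 0.004, -1.0]]
force: [0.4, -0.2, -0.4]
opening: 1.001
```

```bash
python3 - <<'E'
from h import *
st();p,d=snap("top",4);crop(p,0,0,640,400,1.25,"pics/t4.png")
p,d=snap("scene",4);crop(p,180,80,380,360,2.1,"pics/s4.png")
E
```

```text
t 8.55 pos [ 0.5356 -0.3005  0.265 ] F [ 0.4 -0.2 -0.4] M [ 0.01 -0.01 -0.02] open 87.1 j [-40.  27.  82.   0.  71.  46.]
[[0.997, 0.081, 0.004], [0.081, -0.997, -0.003], [0.004, 0.004, -1.0]]
```

View pics/s4.png

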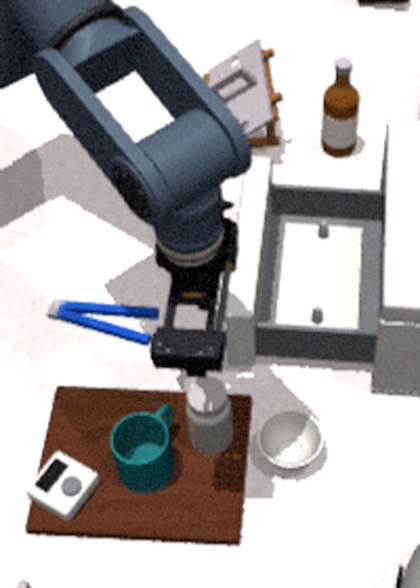

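View pics/t4.png

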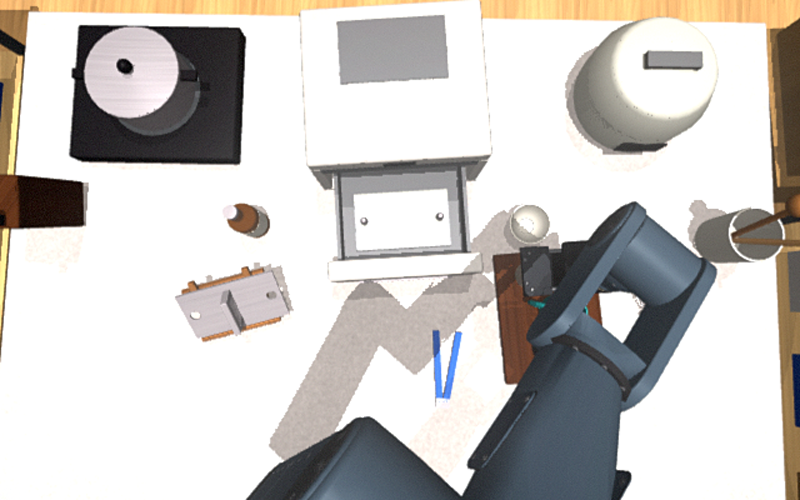

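Jar upright on the board at (209,415 in the crop), drawer undisturbed. Next is the plate.

```bash
cat >> h.py <<'E'
def rplate(yaw,t):
    c,s=np.cos(np.radians(yaw)),np.sin(np.radians(yaw));ct,s_t=np.cos(t),np.sin(t)
    x=np.array([ct*c,ct*s,s_t]);z=np.array([s_t*c,s_t*s,-ct]);return np.stack([x,np.cross(z,x),z],1)
E
python3 - <<'E'
from h import *
R=rplate(16.1,.615);print(R.round(3))
go([.43,.30,.262],down(4.6))
go([.43,.30,.262],R,[.43,.30,.262],down(4.6))
c=np.array([.4598,.318,.0798]);n=-R[:,2]
print(c+n*.098,c+n*.028)
go(c+n*.098,R,[.43,.30,.262],R)
E
```

```text
[[ 0.785  0.277  0.554]
 [ 0.227 -0.961  0.16 ]
 [ 0.577  0.    -0.817]]
rot units [ 0.06 -0.06  0.  ] then trans units [ -2.31 -24.31   0.13]
rot units [ 0.59  5.85 -1.86] then trans units [0. 0. 0.]
[0.40547569 0.30232009 0.1598438 ] [0.44427877 0.31352003 0.10266966]
rot units [0. 0. 0.] then trans units [-3.11 -0.36  2.81]
```

Call:
{"op": "arm_command", "data": {"commands": [{"translation": [-0.09,-0.95,0],"dr": [0,0,0],"jaw": 0},{"translation": [-0.09,-0.95,0],"dr": [0,0,0],"jaw": 0},{"translation": [-0.09,-0.95,0],"dr": [0,0,0],"jaw": 0},{"translation": [-0.09,-0.95,0],"dr": [0,0,0],"jaw": 0},{"translation": [-0.09,-0.95,0],"dr": [0,0,0],"jaw": 0},{"translation": [-0.09,-0.95,0],"dr": [0,0,0],"jaw": 0},{"translation": [-0.09,-0.95,0],"dr": [0,0,0],"jaw": 0},{"translation": [-0.09,-0.95,0],"dr": [0,0,0],"jaw": 0},{"translation": [-0.09,-0.95,0],"dr": [0,0,0],"jaw": 0},{"translation": [-0.09,-0.95,0],"dr": [0,0,0],"jaw": 0},{"translation": [-0.09,-0.95,0],"dr": [0,0,0],"jaw": 0},{"translation": [-0.09,-0.95,0],"dr": [0,0,0],"jaw": 0}]}}

```text
time_s: 9.65
position: [0.4836, -0.0166, 0.26]
tcp_rot: [[0.997, 0.08, -0.002], [0.08, -0.997, 0.001], [-0.002, -0.001, -1.0]]
force: [-0.6, 0.4, -0.1]
opening: 1.001
```

Call:
{"op": "arm_command", "data": {"commands": [{"translation": [-0.09,-0.95,0],"dr": [0,0,0],"jaw": 0},{"translation": [-0.09,-0.95,0],"dr": [0,0,0],"jaw": 0},{"translation": [-0.09,-0.95,0],"dr": [0,0,0],"jaw": 0},{"translation": [-0.09,-0.95,0],"dr": [0,0,0],"jaw": 0},{"translation": [-0.09,-0.95,0],"dr": [0,0,0],"jaw": 0},{"translation": [-0.09,-0.95,0],"dr": [0,0,0],"jaw": 0},{"translation": [-0.09,-0.95,0],"dr": [0,0,0],"jaw": 0},{"translation": [-0.09,-0.95,0],"dr": [0,0,0],"jaw": 0},{"translation": [-0.09,-0.95,0],"dr": [0,0,0],"jaw": 0},{"translation": [-0.09,-0.95,0],"dr": [0,0,0],"jaw": 0},{"translation": [-0.09,-0.95,0],"dr": [0,0,0],"jaw": 0},{"translation": [-0.09,-0.95,0],"dr": [0,0,0],"jaw": 0}]}}

```text
time_s: 10.65
position: [0.4337, 0.2648, 0.2599]
tcp_rot: [[0.997, 0.081, -0.002], [0.081, -0.997, -0.001], [-0.002, 0.001, -1.0]]
force: [0.5, 0.2, -0.2]
opening: 1.0
```

Call:
{"op": "arm_command", "data": {"commands": [{"translation": [-0.08,-0.8,0],"dr": [0,0,0],"jaw": 0},{"translation": [-0.07,-0.7,0],"dr": [0,0,0],"jaw": 0},{"translation": [0,0,0],"dr": [0.08,0.84,-0.27],"jaw": 0},{"translation": [0,0,0],"dr": [0.08,0.84,-0.27],"jaw": 0},{"translation": [0,0,0],"dr": [0.08,0.84,-0.27],"jaw": 0},{"translation": [0,0,0],"dr": [0.08,0.84,-0.27],"jaw": 0},{"translation": [0,0,0],"dr": [0.09,0.83,-0.26],"jaw": 0},{"translation": [0,0,0],"dr": [0.09,0.83,-0.26],"jaw": 0},{"translation": [0,0,0],"dr": [0.09,0.83,-0.26],"jaw": 0},{"translation": [0,0,0],"dr": [0,0,0],"jaw": 0}]}}

```text
time_s: 11.48
position: [0.4226, 0.2987, 0.2571]
tcp_rot: [[0.789, 0.281, 0.547], [0.232, -0.96, 0.158], [0.569, 0.003, -0.822]]
force: [-1.7, -0.4, -1.7]
opening: 0.998
```

```bash
python3 - <<'E'
from h import *
st();R=rplate(16.1,.615);c=np.array([.4598,.318,.0798]);n=-R[:,2]
go(c+n*.098,R)
E
```

```text
t 11.48 pos [0.4226 0.2987 0.2571] F [-1.7 -0.4 -1.7] M [-0.06  0.39 -0.01] open 86.9 j [ 26.  13. 119. -23.  15. 120.]
[[0.789, 0.281, 0.547], [0.232, -0.96, 0.158], [0.569, 0.003, -0.822]]
rot units [0.   0.09 0.04] then trans units [-2.75 -0.33  2.82]
```

```bash
cat > fk.py <<'E'
import numpy as np
from scipy.optimize import least_squares
from scipy.spatial.transform import Rotation as Ro
def fk(q,P):
    d,a1,h,L2,o2,L3,o3,Lt,a6=P
    q=np.radians(q)
    rz=lambda a:Ro.from_euler('z',a);ry=lambda a:Ro.from_euler('y',a)
    R1=rz(q[0]);A=np.array([a1,d,h])
    p=A+ry(q[1]).apply([L2*np.sin(o2),0,L2*np.cos(o2)])
    R=ry(q[1]+q[2])
    p=p+R.apply([L3*np.sin(o3),0,L3*np.cos(o3)])
    R=R*rz(q[3])*ry(q[4])*rz(-q[5]*0)
    p=p+R.apply([0,0,Lt])
    return R1.apply(p),(R1*R)
D=[([-82.709,30.278,82.156,0,67.688,-10],(.188,-.595,.230)),([-20,26,89,0,64,65],(.5691,-.0897,.2301)),([-11,31,81,0,68,75],(.6304,-.0056,.2298)),([-11,38,86,0,55,75],(.6314,-.0066,.122)),([-11,29,79,0,72,75],(.632,-.0067,.2611)),([-40,28,82,0,70,46],(.5337,-.3016,.2568)),([-40,39,90,0,51,46],(.5353,-.2995,.1007)),([-40,27,82,0,71,46],(.5356,-.3005,.265))]
from rig import read_state
s=read_state();D.append((list(s["joint_positions"]),tuple(s["position"])))
def res(P):
    r=np.concatenate([(fk(np.array(q),P)[0]-x)*(1 if 0<i<8 else 8) for i,(q,x) in enumerate(D)])
    return np.concatenate([r,0.02*(P-P0)])
P0=np.array([.11,0.,.35,.4,0,.4,0,.2,0])
P=least_squares(res,P0).x
if __name__=="__main__":
    print(P.round(3));print([(np.linalg.norm(fk(np.array(q),P)[0]-x)*1000).round(1) for q,x in D])
    p,R=fk(np.array(s["joint_positions"]),P);print(R.as_matrix()[:,2],np.array(s["tcp_rot"])[:,2])
E
python3 fk.py; python3 - <<'E'
from rig import *
print(read_state()["joint_positions"])
E
```

```text
[ 0.111 -0.005  0.289  0.583  0.005  0.416  0.29   0.3    0.   ]
[np.float64(0.3), np.float64(7.6), np.float64(4.8), np.float64(6.7), np.float64(3.1), np.float64(3.0), np.float64(5.5), np.float64(4.2), np.float64(0.0)]
[ 0.54691368  0.15776297 -0.82218992] [ 0.54691368  0.15776297 -0.82218992]
[ 26.22555286  12.64028684 119.19112448 -22.74516791  15.01431743
 120.14353582]
```

```bash
python3 - <<'E'
from fk import *; from h import rplate
lo=np.array([-176,-43,12.5,-82,0.0]);hi=np.array([176,126,139.9,262,151])
def ik(x,z,q0):
    f=lambda q:np.concatenate([(fk(np.r_[q,0],P)[0]-x)*10,fk(np.r_[q,0],P)[1].as_matrix()[:,2]-z])
    b=None
    for s in q0:
        r=least_squares(f,np.clip(s,lo+.1,hi-.1),bounds=(lo,hi),x_scale=50.)
        if b is None or r.cost<b.cost:b=r
    return b
for yaw in(16.1,):
  z=rplate(yaw,.615)[:,2];c=np.array([.4598,.318,.0798])
  for off in(.15,.098,.06,.028):
    for q0 in([26,13,119,-23,15],[26,30,119,157,15],[26,40,110,100,15]):
        r=ik(c-z*off,z,[q0]);print(off,r.x.round(0),round(r.cost,6))
  z=np.array([.0,.0,-1.])
E
```

```text
0.15 [ 29.  18. 127. -82.   8.] 6.3e-05
0.15 [ 29.  18. 128. 262.   8.] 2.6e-05
0.15 [ 29.  18. 127. -82.   8.] 6.3e-05
0.098 [ 28.  25. 124. -82.   7.] 0.002414
0.098 [ 28.  26. 127. 225.  10.] 0.0
0.098 [ 28.  25. 124. -82.   7.] 0.002414
0.06 [ 27.  29. 121. -82.   7.] 0.005389
0.06 [ 27.  31. 125. 211.  13.] 0.0
0.06 [ 27.  29. 121. -82.   7.] 0.005389
0.028 [ 27.  33. 118. -82.   6.] 0.008162
0.028 [ 27.  36. 123. 204.  15.] 0.0
0.028 [ 27.  36. 123. 204.  15.] 0.0
```

```bash
cat > ikk.py <<'E'
from fk import *; from h import rplate,down
lo=np.array([-176,-43,12.5,-82,0.0]);hi=np.array([176,126,139.9,262,151])
def ik(x,z,q0):
    f=lambda q:np.concatenate([(fk(np.r_[q,0],P)[0]-x)*10,fk(np.r_[q,0],P)[1].as_matrix()[:,2]-z])
    return least_squares(f,np.clip(q0,lo+.1,hi-.1),bounds=(lo,hi),x_scale=50.)
E
python3 - <<'E'
from ikk import *
n=-rplate(16.1,.615)[:,2];c=np.array([.4598,.318,.0798])
for t in(5,10,14,18,22,26):
  z=rplate(16.1,np.radians(t))[:,2]
  for lift in(0,.03,.06):
    x=c+n*(.039+lift)+z*.011
    r=ik(x,z,[26,30,119,-20,15]);print(t,lift,x.round(3),r.x.round(1),round(r.cost,6))
E
```

```text
5 0 [0.439 0.312 0.101] [ 23.9  33.6 103.9  -1.1  37.5] 0.0
5 0.03 [0.422 0.307 0.125] [ 24.1  30.3 105.4  -1.1  39.4] 0.0
5 0.06 [0.406 0.302 0.15 ] [ 24.4  26.8 106.6  -1.1  41.6] 0.0
10 0 [0.44  0.312 0.101] [ 24.3  32.8 107.3  -2.8  30. ] 0.0
10 0.03 [0.423 0.307 0.125] [ 24.6  29.4 108.7  -2.8  32.1] 0.0
10 0.06 [0.407 0.303 0.15 ] [ 24.9  25.8 109.9  -2.7  34.4] 0.0
14 0 [0.441 0.312 0.101] [ 24.6  32.4 110.   -5.1  23.8] 0.0
14 0.03 [0.424 0.308 0.125] [ 25.   28.9 111.4  -4.9  26. ] 0.0
14 0.06 [0.407 0.303 0.15 ] [ 25.3  25.2 112.5  -4.7  28.5] 0.0
18 0 [0.441 0.313 0.101] [ 25.   32.3 112.7  -9.2  17.4] 0.0
18 0.03 [0.425 0.308 0.126] [ 25.4  28.7 114.   -8.5  19.7] 0.0
18 0.06 [0.408 0.303 0.15 ] [ 25.7  24.9 115.2  -7.8  22.3] 0.0
22 0 [0.442 0.313 0.101] [ 25.4  32.5 115.3 -18.4  11. ] 0.0
22 0.03 [0.426 0.308 0.126] [ 25.8  28.7 116.7 -15.8  13.4] 0.0
22 0.06 [0.409 0.303 0.15 ] [ 26.2  24.9 117.8 -13.7  16.1] 0.0
26 0 [0.443 0.313 0.102] [ 25.8  33.  117.9 -50.7   5.5] 0.0
26 0.03 [0.426 0.308 0.126] [ 26.2  29.2 119.3 -36.8   7.4] 0.0
26 0.06 [0.41  0.303 0.151] [ 26.7  25.2 120.4 -27.8  10. ] 0.0
```

```bash
python3 - <<'E'
from h import *
n=-rplate(16.1,.615)[:,2];c=np.array([.4598,.318,.0798]);R=rplate(16.1,np.radians(20));z=R[:,2]
x=c+n*.039+z*.011;print(x,x-z*.08)
go(x-z*.08,R)
E
```

```text
[0.4417958  0.31280336 0.10131755] [0.41550734 0.30521558 0.17649296]
rot units [ 0.01 -2.45  0.04] then trans units [-1.29 -0.33  2.96]
```

Call:
{"op": "arm_command", "data": {"commands": [{"translation": [0,0,0],"dr": [0,-0.8,0],"jaw": 0},{"translation": [0,0,0],"dr": [0,-0.8,0],"jaw": 0},{"translation": [0,0,0],"dr": [0,-0.85,0.04],"jaw": 0},{"translation": [0,0,0],"dr": [0,0,0],"jaw": 0}]}}

```text
time_s: 11.82
position: [0.4327, 0.3031, 0.2633]
tcp_rot: [[0.9, 0.274, 0.339], [0.255, -0.962, 0.101], [0.354, -0.005, -0.935]]
force: [1.6, -0.4, 0.8]
opening: 1.001
```

```bash
python3 - <<'E'
from h import *
n=-rplate(16.1,.615)[:,2];c=np.array([.4598,.318,.0798]);R=rplate(16.1,np.radians(20));z=R[:,2]
x=c+n*.039+z*.011
st();go(x-z*.08,R)
E
```

```text
t 11.82 pos [0.4327 0.3031 0.2633] F [ 1.6 -0.4  0.8] M [0.01 0.05 0.01] open 87.1 j [ 24.  14. 108.  -4.  38. 102.]
[[0.9, 0.274, 0.339], [0.255, -0.962, 0.101], [0.354, -0.005, -0.935]]
rot units [-0.03 -0.12 -0.05] then trans units [-1.78 -0.27  3.05]
```

Call:
{"op": "arm_command", "data": {"commands": [{"translation": [-0.4,-0.07,0.7],"dr": [0,0,0],"jaw": 0},{"translation": [-0.4,-0.07,0.7],"dr": [0,0,0],"jaw": 0},{"translation": [-0.4,-0.07,0.8],"dr": [0,0,0],"jaw": 0},{"translation": [-0.5,-0.06,0.8],"dr": [0,0,0],"jaw": 0},{"translation": [0,0,0],"dr": [0,0,0],"jaw": 0},{"translation": [0,0,0],"dr": [0,0,0],"jaw": 0}]}}

```text
time_s: 12.32
position: [0.412, 0.3035, 0.1746]
tcp_rot: [[0.902, 0.275, 0.333], [0.258, -0.961, 0.097], [0.347, -0.001, -0.938]]
force: [0.8, 0.3, -0.1]
opening: 0.999
```

```bash
python3 - <<'E'
from h import *
n=-rplate(16.1,.615)[:,2];c=np.array([.4598,.318,.0798]);R=rplate(16.1,np.radians(20));z=R[:,2]
x=c+n*.039+z*.011
st();go(x,R)
p,d=snap("scene",5);crop(p,230,60,390,180,5,"pics/s5.png")
E
```

```text
t 12.32 pos [0.412  0.3035 0.1746] F [ 0.8  0.3 -0.1] M [-0.03  0.23 -0.03] open 87.0 j [ 26.  22. 115.  -9.  23. 107.]
[[0.902, 0.275, 0.333], [0.258, -0.961, 0.097], [0.347, -0.001, -0.938]]
rot units [-0.01 -0.05 -0.02] then trans units [ 0.17 -0.03  3.18]
```

View pics/s5.png

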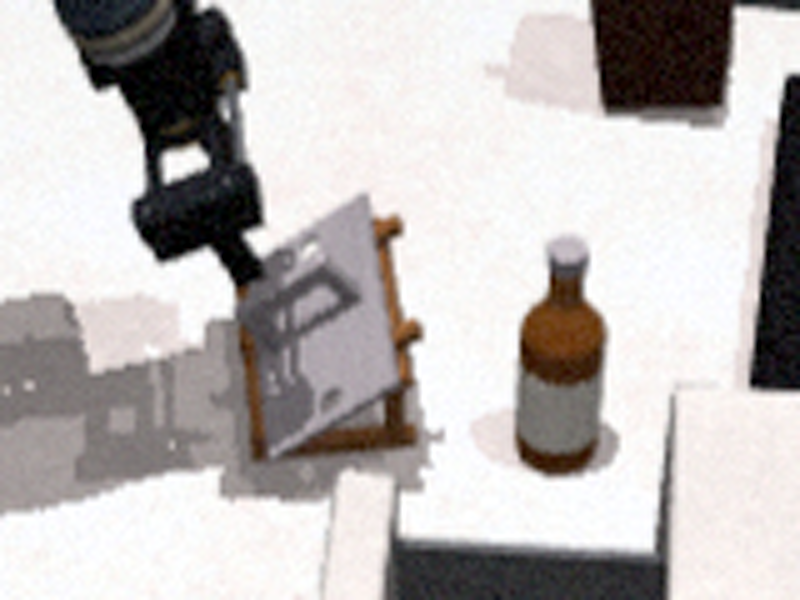

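The fingers are above the bar and the path is clear. Advancing.

Call:
{"op": "arm_command", "data": {"commands": [{"translation": [0.05,0,0.6],"dr": [0,0,0],"jaw": 0},{"translation": [0.05,0,0.7],"dr": [0,0,0],"jaw": 0},{"translation": [0.05,0,0.7],"dr": [0,0,0],"jaw": 0},{"translation": [0.02,-0.03,0.7],"dr": [0,0,0],"jaw": 0},{"translation": [0,0,0.4],"dr": [0,0,0],"jaw": 0},{"translation": [0,0,0],"dr": [0,0,0],"jaw": 0},{"translation": [0,0,0],"dr": [0,0,0],"jaw": 0}]}}

```text
time_s: 12.95
position: [0.4436, 0.3135, 0.1055]
tcp_rot: [[0.9, 0.275, 0.337], [0.257, -0.961, 0.098], [0.351, -0.002, -0.936]]
force: [0.7, 0.4, -0.3]
opening: 1.003
```

```bash
python3 - <<'E'
from h import *
n=-rplate(16.1,.615)[:,2];c=np.array([.4598,.318,.0798]);R=rplate(16.1,np.radians(20));z=R[:,2]
x=c+n*.039+z*.011
st();go(x,R)
p,d=snap("scene",6);crop(p,230,60,390,180,5,"pics/s6.png")
E
```

```text
t 12.95 pos [0.4436 0.3135 0.1055] F [ 0.7  0.4 -0.3] M [-0.03  0.18 -0.03] open 87.2 j [ 25.  32. 115. -14.  14. 112.]
[[0.9, 0.275, 0.337], [0.257, -0.961, 0.098], [0.351, -0.002, -0.936]]
rot units [-0.01 -0.09 -0.03] then trans units [-0.13  0.01  0.13]
```

View pics/s6.png

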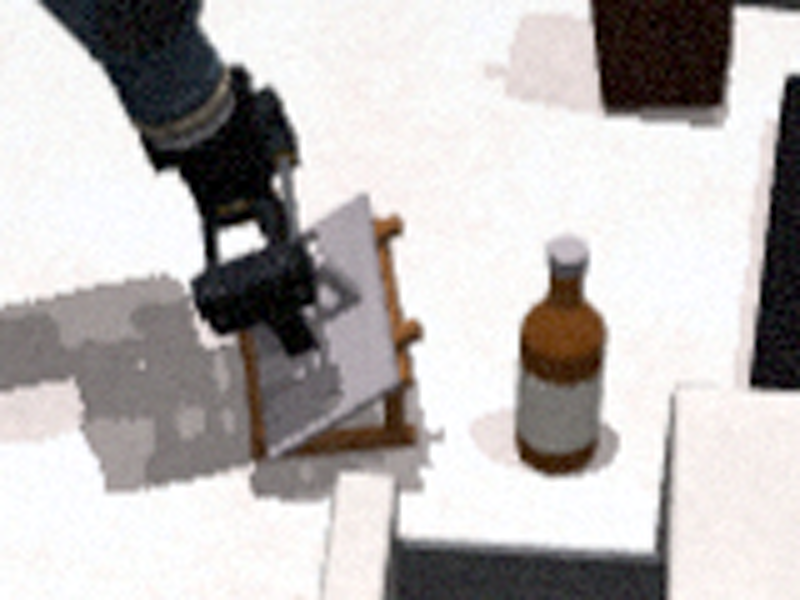

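Call:
{"op": "arm_command", "data": {"commands": [{"translation": [-0.1,0,0.12],"dr": [0,0,0],"jaw": 0.3},{"translation": [0,0,0],"dr": [0,0,0],"jaw": 0.5},{"translation": [0,0,0],"dr": [0,0,0],"jaw": 0.65},{"translation": [0,0,0],"dr": [0,0,0],"jaw": 0.75},{"translation": [0,0,0],"dr": [0,0,0],"jaw": 0.82},{"translation": [0,0,0],"dr": [0,0,0],"jaw": 0.9},{"translation": [0,0,0],"dr": [0,0,0],"jaw": 0.95},{"translation": [0,0,0],"dr": [0,0,0],"jaw": 0.95},{"translation": [0,0,0],"dr": [0,0,0],"jaw": 0.95},{"translation": [0,0,0],"dr": [0,0,0],"jaw": 0.95}]}}

```text
time_s: 13.83
position: [0.4417, 0.313, 0.1011]
tcp_rot: [[0.901, 0.275, 0.336], [0.257, -0.961, 0.098], [0.35, -0.002, -0.937]]
force: [-0.2, -0.3, 0.7]
opening: 0.325
```

```bash
python3 - <<'E'
from h import *
n=-rplate(16.1,.615)[:,2]
st();R=np.array(read_state()["tcp_rot"]);print("n in tool",(R.T@n).round(3))
E
```

```text
t 13.83 pos [0.4417 0.313  0.1011] F [-0.2 -0.3  0.7] M [-0.01  0.2  -0.01] open 28.3 j [ 25.  32. 115. -14.  13. 113.]
[[0.901, 0.275, 0.336], [0.257, -0.961, 0.098], [0.35, -0.002, -0.937]]
n in tool [-0.254 -0.    -0.967]
```

Call:
{"op": "arm_command", "data": {"commands": [{"translation": [0,0,0],"dr": [0,0,0],"jaw": 0.95},{"translation": [0,0,0],"dr": [0,0,0],"jaw": 0.95},{"translation": [0,0,0],"dr": [0,0,0],"jaw": 0.95},{"translation": [0,0,0],"dr": [0,0,0],"jaw": 0.95},{"translation": [0,0,0],"dr": [0,0,0],"jaw": 0.95}]}}

```text
time_s: 14.25
position: [0.4417, 0.313, 0.1011]
tcp_rot: [[0.901, 0.275, 0.336], [0.257, -0.961, 0.098], [0.35, -0.002, -0.937]]
force: [0.6, -0.5, 0.1]
opening: 0.16
```

Opening is 13.9 mm, which is the bar thickness. Lifting square to the rails.

Call:
{"op": "arm_command", "data": {"commands": [{"translation": [0,0,0],"dr": [0,0,0],"jaw": 0.95},{"translation": [-0.05,0,-0.2],"dr": [0,0,0],"jaw": 0.95},{"translation": [-0.1,0,-0.4],"dr": [0,0,0],"jaw": 0.95},{"translation": [-0.13,0,-0.5],"dr": [0,0,0],"jaw": 0.95},{"translation": [-0.13,0,-0.5],"dr": [0,0,0],"jaw": 0.95},{"translation": [-0.13,0,-0.5],"dr": [0,0,0],"jaw": 0.95},{"translation": [-0.05,0,-0.3],"dr": [0,0,0],"jaw": 0.95},{"translation": [0,0,0],"dr": [0,0,0],"jaw": 0.95}]}}

```text
time_s: 14.92
position: [0.4067, 0.303, 0.1533]
tcp_rot: [[0.901, 0.275, 0.336], [0.257, -0.961, 0.098], [0.35, -0.002, -0.937]]
force: [-0.3, 0.4, -4.1]
opening: 0.157
```

```bash
python3 - <<'E'
from h import *
st()
p,d=snap("scene",7);crop(p,230,60,390,180,5,"pics/s7.png")
E
```

```text
t 14.92 pos [0.4067 0.303  0.1533] F [-0.3  0.4 -4.1] M [-0.11  0.45  0.01] open 13.7 j [ 26.  24. 117. -11.  18. 110.]
[[0.901, 0.275, 0.336], [0.257, -0.961, 0.098], [0.35, -0.002, -0.937]]
```

View pics/s7.png

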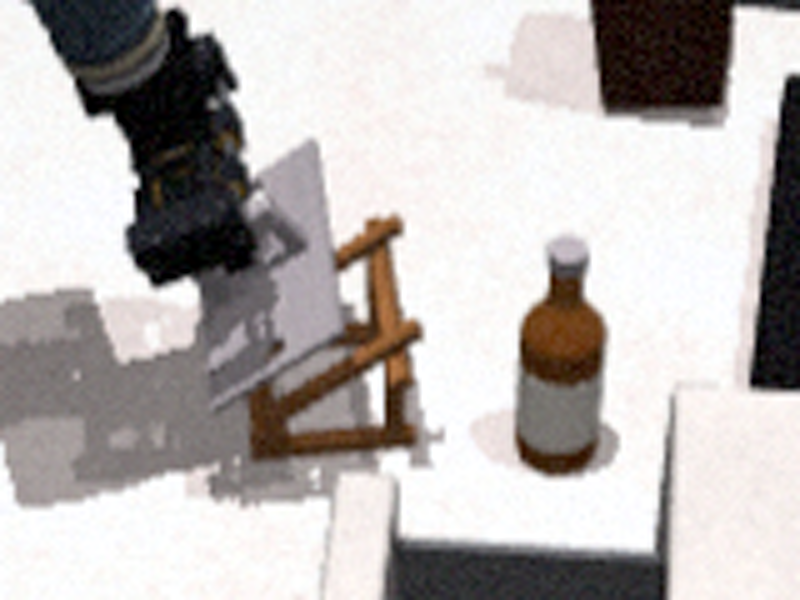

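Call:
{"op": "arm_command", "data": {"commands": [{"translation": [0.2,0,-0.5],"dr": [0,0,0],"jaw": 0.95},{"translation": [0.3,0,-0.8],"dr": [0,0,0],"jaw": 0.95},{"translation": [0.3,0,-0.8],"dr": [0,0,0],"jaw": 0.95},{"translation": [0.3,0,-0.8],"dr": [0,0,0],"jaw": 0.95},{"translation": [0.3,0,-0.8],"dr": [0,0,0],"jaw": 0.95},{"translation": [0.3,0,-0.8],"dr": [0,0,0],"jaw": 0.95},{"translation": [0.15,0,-0.4],"dr": [0,0,0],"jaw": 0.95},{"translation": [0,0,0],"dr": [0,-0.4,0],"jaw": 0.95},{"translation": [0,0,0],"dr": [0,-0.7,0],"jaw": 0.95},{"translation": [0,0,0],"dr": [0,-0.8,0],"jaw": 0.95},{"translation": [0,0,0],"dr": [0,-0.8,0],"jaw": 0.95},{"translation": [0,0,0],"dr": [0,-0.8,0],"jaw": 0.95}]}}

```text
time_s: 15.97
position: [0.4088, 0.3032, 0.2829]
tcp_rot: [[0.961, 0.275, -0.012], [0.275, -0.961, -0.001], [-0.012, -0.002, -1.0]]
force: [0.9, 0.3, -3.6]
opening: 0.162
```

Call:
{"op": "arm_command", "data": {"commands": [{"translation": [0,0,0],"dr": [0,-0.8,0],"jaw": 0.95},{"translation": [0,0,0],"dr": [0,-0.8,0],"jaw": 0.95},{"translation": [0,0,0],"dr": [0,-0.5,0],"jaw": 0.95},{"translation": [0,0,0],"dr": [0,-0.2,0],"jaw": 0.95},{"translation": [0,0,0],"dr": [0,0,0],"jaw": 0.95}]}}

```text
time_s: 16.38
position: [0.4098, 0.3033, 0.2816]
tcp_rot: [[0.932, 0.274, -0.238], [0.266, -0.962, -0.066], [-0.247, -0.002, -0.969]]
force: [0.1, 0.5, -3.6]
opening: 0.157
```

```bash
python3 - <<'E'
from h import *
st()
for i,n in enumerate(("scene","top")):
    p,d=snap(n,8)
    crop(p,0,0,640,400,1.2,f"pics/{n}8.png")
go([.60,.0,.28],rplate(4.6,np.radians(-15.2)))
E
```

```text
t 16.38 pos [0.4098 0.3033 0.2816] F [ 0.1  0.5 -3.6] M [ 0.11 -0.28  0.02] open 13.7 j [23. 24. 86.  2. 84. 97.]
[[0.932, 0.274, -0.238], [0.266, -0.962, -0.066], [-0.247, -0.002, -0.969]]
rot units [ 0.47 -0.15  1.84] then trans units [ 6.46 12.7  -1.65]
```

View pics/scene8.png

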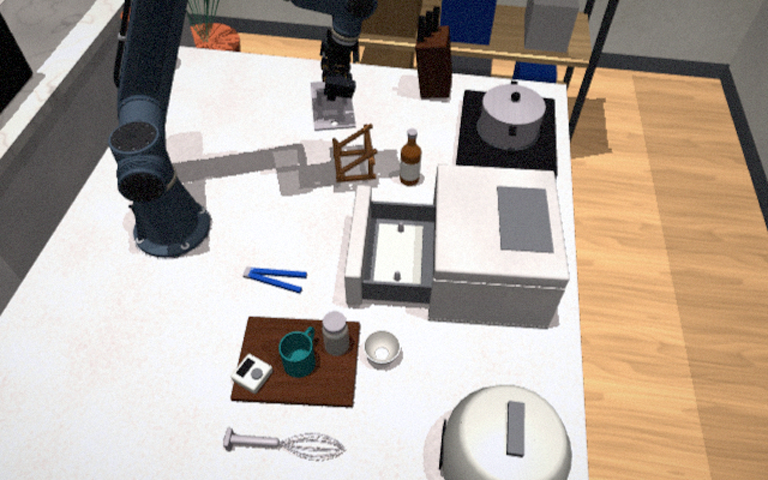

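View pics/top8.png

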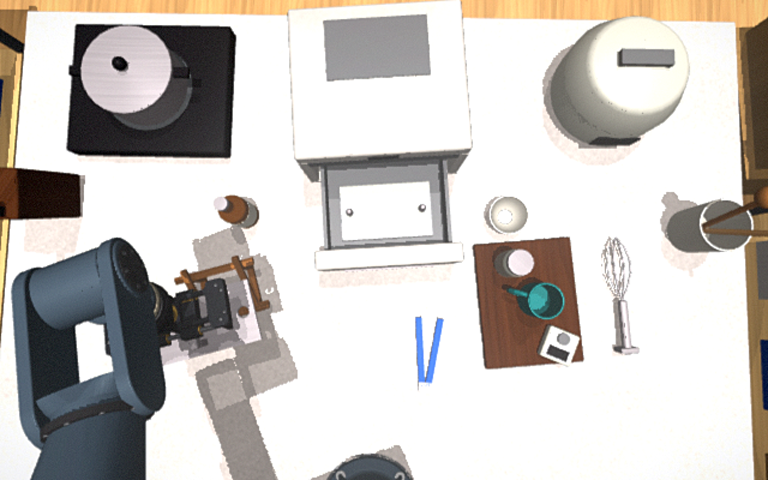

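Plate held, approximately level, at (330,105) in the scene view. I'll check the plate's attitude in the hand and refine the pins while they are clearly visible.

```bash
python3 - <<'E'
from h import *
s=read_state();tp=np.array(s["position"]);R=np.array(s["tcp_rot"])
for nm in("scene","top"):
    p,d=load(nm,8);C=cloud(nm,d)
    L=(C-tp)@R   # tool coords
    g=p.astype(int);sat=g.max(2)-g.min(2)
    m=(d>0)&(abs(L[...,0])<.07)&(abs(L[...,1])<.12)&(L[...,2]>.005)&(L[...,2]<.07)
    X=C[m];
    for _ in range(6):
        c=X.mean(0);n=np.linalg.svd(X-c)[2][2];n*=np.sign(n[2]);r=(X-c)@n;X=X[abs(r)<max(.005,0)] if len(X) else X
    print(nm,m.sum(),len(X),"n",n.round(3),"tilt",np.degrees(np.arccos(n[2])).round(2),"c",c.round(4),"n in tool",(R.T@n).round(3),"dist of tcp above face",((tp-c)@n).round(4))
    Lx=(X-tp)@R;print(Lx.min(0).round(3),Lx.max(0).round(3))
p,d=load("top",8)
crop(p,100,180,260,300,5,"pics/t8c.png")
crop(p,255,130,395,230,5.5,"pics/t8d.png")
p,d=load("scene",8);crop(p,230,40,330,120,8,"pics/s8c.png")
E
```

```text
scene 988 864 n [ 0.001 -0.004  1.   ] tilt 0.25 c [0.4174 0.2698 0.2505] n in tool [-0.247  0.003 -0.969] dist of tcp above face 0.0318
[-0.042 -0.101  0.013] [0.066 0.11  0.047]
top 2075 2032 n [-0.001 -0.004  1.   ] tilt 0.21 c [0.4033 0.2679 0.2539] n in tool [-0.249  0.002 -0.969] dist of tcp above face 0.0284
[-0.044 -0.081  0.011] [0.063 0.099 0.044]
```

View pics/t8d.png

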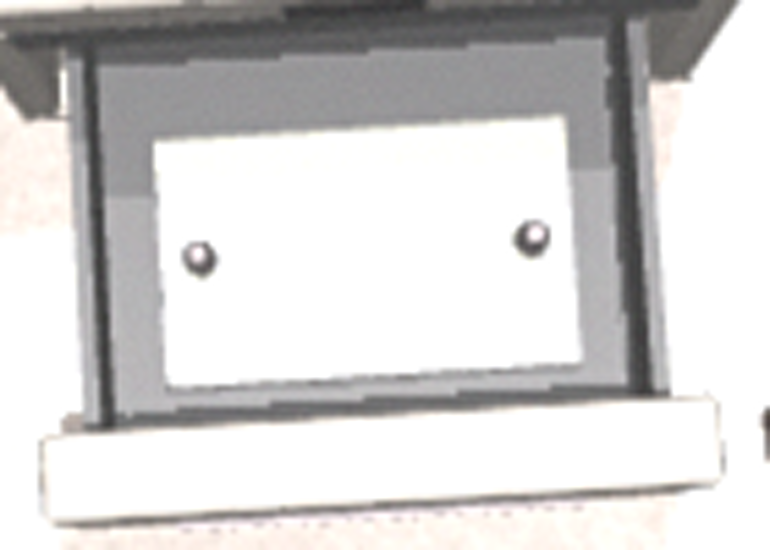

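View pics/s8c.png

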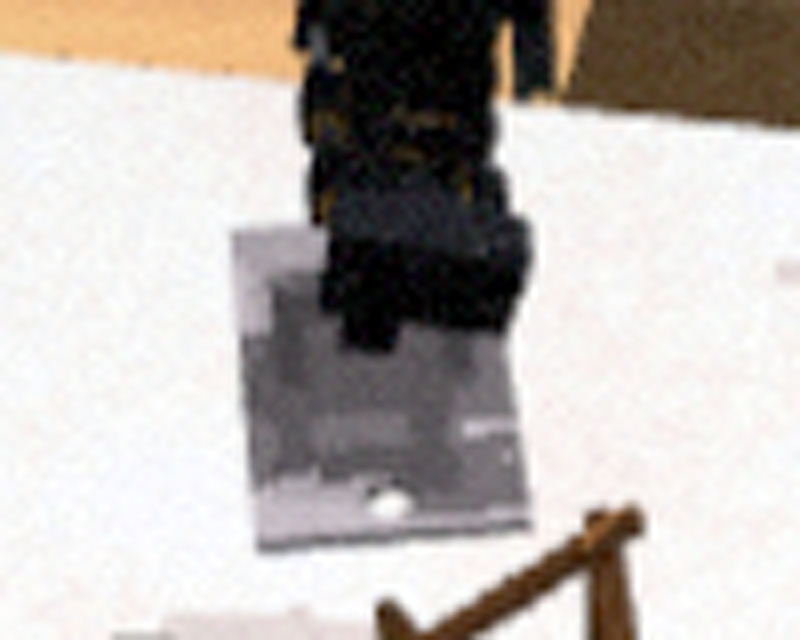

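View pics/t8c.png

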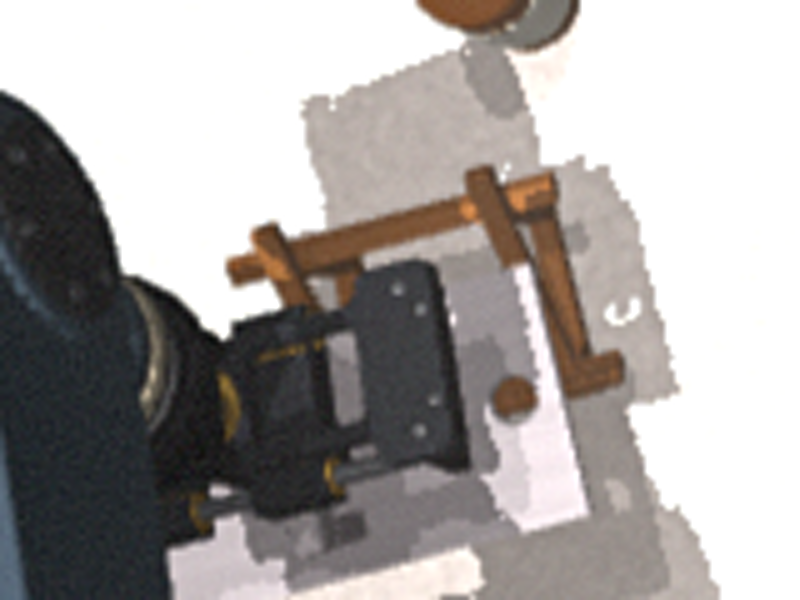

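```bash
python3 - <<'E'
from h import *
s=read_state();tp=np.array(s["position"]);R=np.array(s["tcp_rot"])
cp=lambda u0,v0,s,x,y:(u0+(x+.5)/s-.5,v0+(y+.5)/s-.5)
Rg=np.array([[0.901, 0.275, 0.336], [0.257, -0.961, 0.098], [0.35, -0.002, -0.937]])
ct=np.array([.4598,.3187,.0798]);lt=Rg.T@(ct-np.array([.4417,.313,.1011]))
print("c_top in tool at grasp",lt.round(4)," predicted now",(tp+R@lt).round(4))
yw=np.array([np.cos(np.arctan2(R[1,0],R[0,0])),np.sin(np.arctan2(R[1,0],R[0,0]))]);yax=np.array([-yw[1],yw[0]])
print("yaw",np.degrees(np.arctan2(R[1,0],R[0,0])))
for z in(.250,.252,.254):
    h=ray("top",*cp(100,180,5,514,395),z);hs=ray("scene",*cp(230,40,8,388,500),z)
    k=ray("top",*cp(100,180,5,590,515),z);
    ks=[ray("scene",*cp(230,40,8,*q),z) for q in((258,543),(532,524),(234,232))]
    print(z,"top hole",h.round(4),"scene hole",hs.round(4),"top corner",k.round(4),"scene corners",[q.round(4).tolist() for q in ks])
print("pins",*[ray("top",*cp(255,130,5.5,*q),.078).round(4) for q in((200,259),(532,238))])
print("bedc",np.mean([ray("top",*cp(255,130,5.5,*q),.048) for q in((154,141),(567,117),(581,362),(165,386))],0).round(4),[ray("top",*cp(255,130,5.5,*q),.048)[:2].round(4).tolist() for q in((154,141),(567,117),(581,362),(165,386))])
p,d=load("scene",8);crop(p,280,140,380,260,5,"pics/s8d.png")
E
```

```text
c_top in tool at grasp [ 0.0103 -0.0005  0.0266]  predicted now [0.4116 0.3045 0.2542]
yaw 15.986102954014465
0.25 top hole [0.4346 0.2291 0.25  ] scene hole [0.4334 0.2261 0.25  ] top corner [0.3845 0.1946 0.25  ] scene corners [[0.388, 0.1927, 0.25], [0.4925, 0.2211, 0.25], [0.334, 0.3842, 0.25]]
0.252 top hole [0.4348 0.2286 0.252 ] scene hole [0.4339 0.2238 0.252 ] top corner [0.3848 0.1941 0.252 ] scene corners [[0.3887, 0.1905, 0.252], [0.493, 0.2188, 0.252], [0.3348, 0.3816, 0.252]]
0.254 top hole [0.4349 0.228  0.254 ] scene hole [0.4345 0.2215 0.254 ] top corner [0.385  0.1936 0.254 ] scene corners [[0.3893, 0.1883, 0.254], [0.4935, 0.2166, 0.254], [0.3356, 0.379, 0.254]]
pins [0.6379 0.0559 0.078 ] [ 0.6506 -0.1004  0.078 ]
bedc [ 0.6473 -0.0227  0.048 ] [[0.6994, 0.0818], [0.7147, -0.119], [0.5951, -0.1269], [0.5799, 0.0735]]
```

View pics/s8d.png

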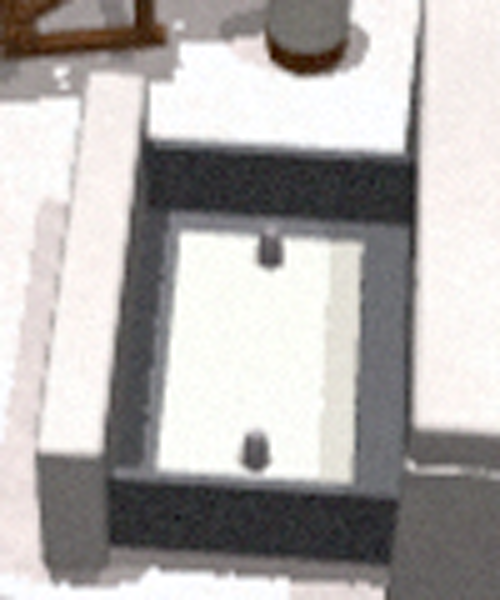

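```bash
python3 - <<'E'
from h import *
cp=lambda u0,v0,s,x,y:(u0+(x+.5)/s-.5,v0+(y+.5)/s-.5)
P=[ray("scene",*cp(280,140,5,*q),.078) for q in((270,237),(256,437))];print([q.round(4) for q in P],((P[0]+P[1])/2).round(4))
# pin bases
P=[ray("scene",*cp(280,140,5,*q),.048) for q in((270,266),(256,470))];print("bases",[q.round(4) for q in P],((P[0]+P[1])/2).round(4))
B=[ray("scene",*cp(280,140,5,*q),.048) for q in((178,230),(362,240),(352,485),(158,470))];print("bed",[q[:2].round(4) for q in B],np.mean(B,0).round(4))
p,d=load("top",8);C=cloud("top",d);X=C[(abs(C[...,1]+.02)<.12)&(C[...,0]>.7)&(C[...,0]<.82)&(C[...,2]>.19)];print("fridge top front edge x",np.percentile(X[:,0],[0.5,2,5]).round(3), X[:,2].mean().round(3))
# target
yaw=4.5;R=rplate(yaw,np.radians(-14.36));lt=np.array([.0108,-.0005,.0266])
bed=np.array([.6458,-.0226,.048])
for lift in(.20,.035,0):
    tcp=bed+np.array([0,0,.006+lift])-R@lt;print(lift,tcp.round(4))
lift=.20;tcp=bed+np.array([0,0,.206])-R@lt
go(tcp,R)
E
```

```text
[array([0.6416, 0.0482, 0.078 ]), array([ 0.6543, -0.1087,  0.078 ])] [ 0.6479 -0.0303  0.078 ]
bases [array([0.6424, 0.0489, 0.048 ]), array([ 0.6556, -0.1119,  0.048 ])] [ 0.649  -0.0315  0.048 ]
bed [array([0.5786, 0.0696]), array([0.6991, 0.0803]), array([ 0.7147, -0.1136]), array([ 0.5965, -0.1214])] [ 0.6472 -0.0213  0.048 ]
fridge top front edge x [0.723 0.725 0.729] 0.219
0.2 [ 0.642  -0.0234  0.2824]
0.035 [ 0.642  -0.0234  0.1174]
0 [ 0.642  -0.0234  0.0824]
rot units [ 0.46 -0.01  1.85] then trans units [ 8.03 13.75 -2.05]
```

Call:
{"op": "arm_command", "data": {"commands": [{"translation": [0,0,0],"dr": [0.1,0,0.4],"jaw": 0.95},{"translation": [0,0,0],"dr": [0.18,0,0.7],"jaw": 0.95},{"translation": [0,0,0],"dr": [0.18,0,0.75],"jaw": 0.95},{"translation": [0.25,0.4,-0.06],"dr": [0,0,0],"jaw": 0.95},{"translation": [0.4,0.7,-0.1],"dr": [0,0,0],"jaw": 0.95},{"translation": [0.5,0.86,-0.13],"dr": [0,0,0],"jaw": 0.95},{"translation": [0.5,0.86,-0.13],"dr": [0,0,0],"jaw": 0.95},{"translation": [0.5,0.86,-0.13],"dr": [0,0,0],"jaw": 0.95},{"translation": [0.5,0.86,-0.13],"dr": [0,0,0],"jaw": 0.95},{"translation": [0.5,0.86,-0.13],"dr": [0,0,0],"jaw": 0.95},{"translation": [0.5,0.86,-0.13],"dr": [0,0,0],"jaw": 0.95},{"translation": [0.5,0.86,-0.13],"dr": [0,0,0],"jaw": 0.95}]}}

```text
time_s: 17.48
position: [0.53, 0.1325, 0.2836]
tcp_rot: [[0.966, 0.081, -0.245], [0.079, -0.997, -0.02], [-0.246, -0.0, -0.969]]
force: [-0.1, 0.4, -3.7]
opening: 0.157
```

```bash
cat > tgt.py <<'E'
from h import *
yaw=4.5;R=rplate(yaw,np.radians(-14.36));lt=np.array([.0108,-.0005,.0266])
bed=np.array([.6468,-.0224,.048])
def T(lift):return bed+np.array([0,0,.006+lift])-R@lt
E
python3 - <<'E'
from tgt import *
st();go(T(.2),R)
E
```

```text
t 17.48 pos [0.53   0.1325 0.2836] F [-0.1  0.4 -3.7] M [ 0.03 -0.31 -0.03] open 13.7 j [ 3. 27. 80. -0. 87. 88.]
[[0.966, 0.081, -0.245], [0.079, -0.997, -0.02], [-0.246, -0.0, -0.969]]
rot units [ 0.   -0.02  0.03] then trans units [ 3.9   6.56 -0.95]
```

Call:
{"op": "arm_command", "data": {"commands": [{"translation": [0.5,0.86,-0.13],"dr": [0,0,0],"jaw": 0.95},{"translation": [0.5,0.86,-0.13],"dr": [0,0,0],"jaw": 0.95},{"translation": [0.5,0.86,-0.13],"dr": [0,0,0],"jaw": 0.95},{"translation": [0.5,0.86,-0.13],"dr": [0,0,0],"jaw": 0.95},{"translation": [0.5,0.86,-0.13],"dr": [0,0,0],"jaw": 0.95},{"translation": [0.5,0.86,-0.13],"dr": [0,0,0],"jaw": 0.95},{"translation": [0.5,0.8,-0.1],"dr": [0,0,0],"jaw": 0.95},{"translation": [0.3,0.4,-0.07],"dr": [0,0,0],"jaw": 0.95},{"translation": [0.1,0.2,0],"dr": [0,0,0],"jaw": 0.95},{"translation": [0,0,0],"dr": [0,0,0],"jaw": 0.95},{"translation": [0,0,0],"dr": [0,0,0],"jaw": 0.95}]}}

```text
time_s: 18.4
position: [0.6417, -0.0211, 0.2819]
tcp_rot: [[0.966, 0.08, -0.248], [0.077, -0.997, -0.018], [-0.248, -0.002, -0.969]]
force: [-0.8, 0.0, -3.6]
opening: 0.157
```

```bash
python3 - <<'E'
from tgt import *
st();go(T(.2),R)
p,d=snap("scene",9);crop(p,270,80,470,240,4,"pics/s9.png")
p,d=snap("top",9);crop(p,230,80,410,240,4,"pics/t9.png")
s=read_state();tp=np.array(s["position"]);Rc=np.array(s["tcp_rot"])
for nm in("scene","top"):
    p,d=load(nm,9);C=cloud(nm,d);L=(C-tp)@Rc
    m=(d>0)&(abs(L[...,0])<.07)&(abs(L[...,1])<.12)&(L[...,2]>.005)&(L[...,2]<.06)
    X=C[m]
    for _ in range(6):
        c=X.mean(0);n=np.linalg.svd(X-c)[2][2];n*=np.sign(n[2]);r=(X-c)@n;X=X[abs(r)<.005]
    print(nm,len(X),"n",n.round(3),"c",c.round(4))
E
```

```text
t 18.4 pos [ 0.6417 -0.0211  0.2819] F [-0.8  0.  -3.6] M [ 0.07 -0.25  0.01] open 13.7 j [-10.  36.  65.  -4.  94.  75.]
[[0.966, 0.08, -0.248], [0.077, -0.997, -0.018], [-0.248, -0.002, -0.969]]
rot units [-0.01  0.    0.01] then trans units [ 0.04  0.09 -0.03]
scene 1205 n [-0.    -0.004  1.   ] c [ 0.6401 -0.0607  0.2507]
top 799 n [-0.    -0.001  1.   ] c [ 0.6285 -0.0889  0.2537]
```

View pics/s9.png

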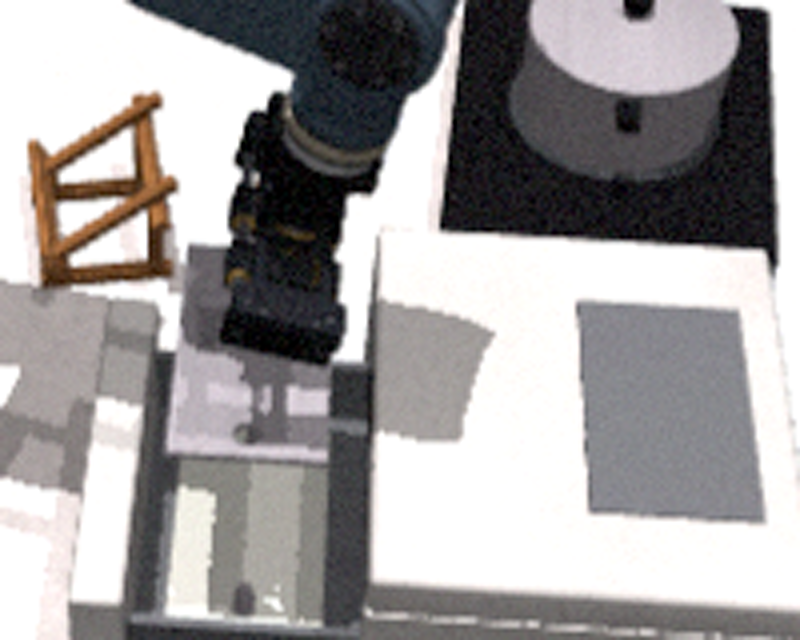

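View pics/t9.png

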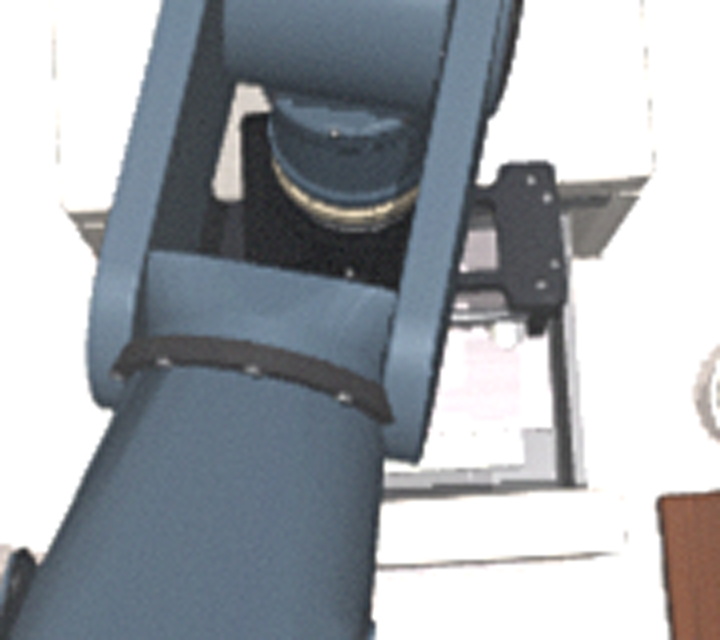

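Level and yaw look right. The hole at (245,432) is in line with the pin at (243,598). I'll lower to just above the pins.

Call:
{"op": "arm_command", "data": {"commands": [{"translation": [0.1,0.09,0.3],"dr": [0,0,0],"jaw": 0.95},{"translation": [0.19,0,0.7],"dr": [0,0,0],"jaw": 0.95},{"translation": [0.2,0,0.8],"dr": [0,0,0],"jaw": 0.95},{"translation": [0.2,0,0.8],"dr": [0,0,0],"jaw": 0.95},{"translation": [0.2,0,0.8],"dr": [0,0,0],"jaw": 0.95},{"translation": [0.2,0,0.8],"dr": [0,0,0],"jaw": 0.95},{"translation": [0.2,0,0.8],"dr": [0,0,0],"jaw": 0.95},{"translation": [0.18,0,0.6],"dr": [0,0,0],"jaw": 0.95},{"translation": [0.06,0,0.25],"dr": [0,0,0],"jaw": 0.95},{"translation": [0,0,0],"dr": [0,0,0],"jaw": 0.95},{"translation": [0,0,0],"dr": [0,0,0],"jaw": 0.95}]}}

```text
time_s: 19.42
position: [0.6437, -0.0231, 0.1311]
tcp_rot: [[0.966, 0.08, -0.246], [0.077, -0.997, -0.019], [-0.247, -0.001, -0.969]]
force: [0.0, -0.3, -3.0]
opening: 0.158
```

```bash
python3 - <<'E'
from tgt import *
st();go(T(.04),R)
p,d=snap("scene",10);crop(p,290,130,390,250,5.5,"pics/s10.png",2.6)
E
```

```text
t 19.42 pos [ 0.6437 -0.0231  0.1311] F [ 0.  -0.3 -3. ] M [ 0.01 -0.29  0.02] open 13.8 j [-10.  44.  72.  -4.  77.  76.]
[[0.966, 0.08, -0.246], [0.077, -0.997, -0.019], [-0.247, -0.001, -0.969]]
rot units [-0.   -0.01  0.01] then trans units [0.06 0.   0.34]
```

View pics/s10.png

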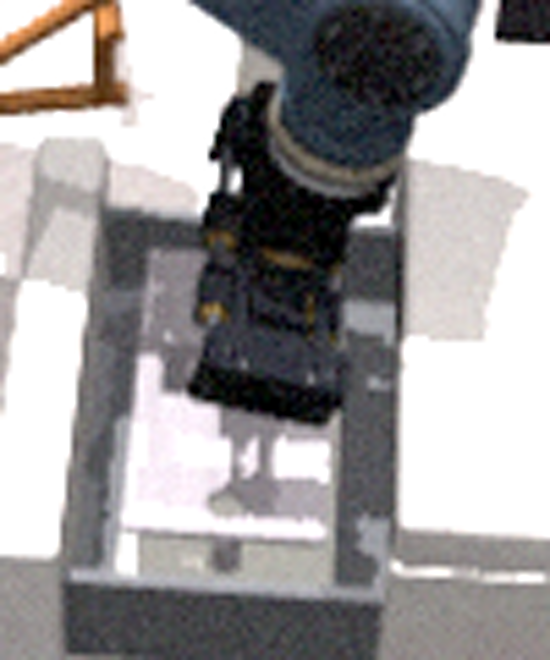

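```bash
python3 - <<'E'
from tgt import *
cp=lambda u0,v0,s,x,y:(u0+(x+.5)/s-.5,v0+(y+.5)/s-.5)
s=read_state();zt=(np.array(s["position"])+np.array(s["tcp_rot"])@lt);print("pred c_top",zt.round(4))
print("pred hole",(zt+np.array([np.sin(np.radians(4.5)),-np.cos(np.radians(4.5)),0])*.08).round(4))
print("scene hole",ray("scene",*cp(290,130,5.5,227,498),zt[2]).round(4))
print("pin mid seen z.06",ray("scene",*cp(290,130,5.5,226,550),.06).round(4))
print("edge corners",ray("scene",*cp(290,130,5.5,122,527),zt[2]).round(4),ray("scene",*cp(290,130,5.5,330,538),zt[2]).round(4))
E
```

```text
pred c_top [ 0.6482 -0.0225  0.1035]
pred hole [ 0.6545 -0.1022  0.1035]
scene hole [ 0.6528 -0.1019  0.1035]
pin mid seen z.06 [ 0.654  -0.1056  0.06  ]
edge corners [ 0.5998 -0.1299  0.1035] [ 0.7109 -0.1194  0.1035]
```

Hole and pin agree to within about 2 mm. Lowering slowly.

Call:
{"op": "arm_command", "data": {"commands": [{"translation": [0.05,0,0.2],"dr": [0,0,0],"jaw": 0.95},{"translation": [0.06,0,0.2],"dr": [0,0,0],"jaw": 0.95},{"translation": [0.05,0,0.2],"dr": [0,0,0],"jaw": 0.95},{"translation": [0.05,0,0.2],"dr": [0,0,0],"jaw": 0.95},{"translation": [0,0,0],"dr": [0,0,0],"jaw": 0.95}]}}

```text
time_s: 19.88
position: [0.6429, -0.0233, 0.1089]
tcp_rot: [[0.965, 0.079, -0.249], [0.077, -0.997, -0.018], [-0.249, -0.001, -0.968]]
force: [-0.2, -0.2, -3.7]
opening: 0.16
```

Call:
{"op": "arm_command", "data": {"commands": [{"translation": [0.05,0,0.16],"dr": [0,0,0],"jaw": 0.95},{"translation": [0.05,0,0.16],"dr": [0,0,0],"jaw": 0.95},{"translation": [0.04,0,0.15],"dr": [0,0,0],"jaw": 0.95},{"translation": [0,0,0],"dr": [0,0,0],"jaw": 0.95},{"translation": [0,0,0],"dr": [0,0,0],"jaw": 0.95}]}}

```text
time_s: 20.3
position: [0.644, -0.0233, 0.0976]
tcp_rot: [[0.966, 0.079, -0.247], [0.077, -0.997, -0.019], [-0.248, -0.001, -0.969]]
force: [0.3, 1.3, -3.7]
opening: 0.161
```

```bash
python3 - <<'E'
from tgt import *
st();go(T(.0),R)
E
```

```text
t 20.3 pos [ 0.644  -0.0233  0.0976] F [ 0.3  1.3 -3.7] M [ 0.01 -0.34 -0.03] open 14.0 j [-10.  46.  73.  -4.  74.  77.]
[[0.966, 0.079, -0.247], [0.077, -0.997, -0.019], [-0.248, -0.001, -0.969]]
rot units [-0.01  0.    0.01] then trans units [ 0.11 -0.01  0.6 ]
```

Call:
{"op": "arm_command", "data": {"commands": [{"translation": [0.03,0,0.12],"dr": [0,0,0],"jaw": 0.95},{"translation": [0.03,0,0.12],"dr": [0,0,0],"jaw": 0.95},{"translation": [0.02,0,0.1],"dr": [0,0,0],"jaw": 0.95},{"translation": [0,0,0],"dr": [0,0,0],"jaw": 0.95},{"translation": [0,0,0],"dr": [0,0,0],"jaw": 0.95}]}}

```text
time_s: 20.72
position: [0.6439, -0.0233, 0.089]
tcp_rot: [[0.966, 0.079, -0.247], [0.077, -0.997, -0.019], [-0.248, -0.001, -0.969]]
force: [0.8, 0.5, -3.1]
opening: 0.159
```

```bash
python3 - <<'E'
from tgt import *
st();go(T(.0),R)
E
```

```text
t 20.72 pos [ 0.6439 -0.0233  0.089 ] F [ 0.8  0.5 -3.1] M [ 0.   -0.35  0.  ] open 13.8 j [-10.  47.  74.  -4.  73.  77.]
[[0.966, 0.079, -0.247], [0.077, -0.997, -0.019], [-0.248, -0.001, -0.969]]
rot units [-0.01 -0.    0.01] then trans units [ 0.03 -0.01  0.26]
```

Call:
{"op": "arm_command", "data": {"commands": [{"translation": [0.02,0,0.08],"dr": [0,0,0],"jaw": 0.95},{"translation": [0.02,0,0.08],"dr": [0,0,0],"jaw": 0.95},{"translation": [0,0,0],"dr": [0,0,0],"jaw": 0.95},{"translation": [0,0,0],"dr": [0,0,0],"jaw": 0.95}]}}

```text
time_s: 21.05
position: [0.6439, -0.0233, 0.085]
tcp_rot: [[0.966, 0.079, -0.247], [0.077, -0.997, -0.019], [-0.248, -0.001, -0.969]]
force: [-0.9, -0.6, -3.9]
opening: 0.158
```

Call:
{"op": "arm_command", "data": {"commands": [{"translation": [0.01,0,0.06],"dr": [0,0,0],"jaw": 0.95},{"translation": [0,0,0],"dr": [0,0,0],"jaw": 0.95}]}}

```text
time_s: 21.22
position: [0.6439, -0.0234, 0.0834]
tcp_rot: [[0.966, 0.079, -0.247], [0.077, -0.997, -0.019], [-0.247, -0.001, -0.969]]
force: [0.5, -0.5, -3.4]
opening: 0.155
```

Call:
{"op": "arm_command", "data": {"commands": [{"translation": [0.01,0,0.05],"dr": [0,0,0],"jaw": 0.95},{"translation": [0,0,0],"dr": [0,0,0],"jaw": 0.95}]}}

```text
time_s: 21.38
position: [0.644, -0.0234, 0.0824]
tcp_rot: [[0.966, 0.079, -0.246], [0.077, -0.997, -0.019], [-0.247, -0.001, -0.969]]
force: [0.3, -0.0, -3.2]
opening: 0.155
```

Call:
{"op": "arm_command", "data": {"commands": [{"translation": [0.01,0,0.05],"dr": [0,0,0],"jaw": 0.95},{"translation": [0,0,0],"dr": [0,0,0],"jaw": 0.95}]}}

```text
time_s: 21.55
position: [0.6441, -0.0234, 0.0823]
tcp_rot: [[0.966, 0.079, -0.246], [0.077, -0.997, -0.019], [-0.247, -0.0, -0.969]]
force: [-1.4, -0.6, 2.9]
opening: 0.158
```

Call:
{"op": "arm_command", "data": {"commands": [{"translation": [0.01,0,0.05],"dr": [0,0,0],"jaw": 0.95},{"translation": [0,0,0],"dr": [0,0,0],"jaw": 0.95}]}}

```text
time_s: 21.72
position: [0.6441, -0.0234, 0.0823]
tcp_rot: [[0.966, 0.079, -0.246], [0.077, -0.997, -0.019], [-0.247, -0.0, -0.969]]
force: [-2.0, -0.2, 9.2]
opening: 0.151
```

```bash
python3 - <<'E'
from tgt import *
st();go(T(.0),R)
p,d=snap("scene",11);crop(p,290,130,390,250,5.5,"pics/s11.png",2.6)
E
```

```text
t 21.72 pos [ 0.6441 -0.0234  0.0823] F [-2.  -0.2  9.2] M [ 0.08  0.51 -0.06] open 13.1 j [-10.  47.  74.  -4.  73.  77.]
[[0.966, 0.079, -0.246], [0.077, -0.997, -0.019], [-0.247, -0.0, -0.969]]
rot units [-0.   -0.01  0.01] then trans units [-0.04 -0.01  0.  ]
```

View pics/s11.png

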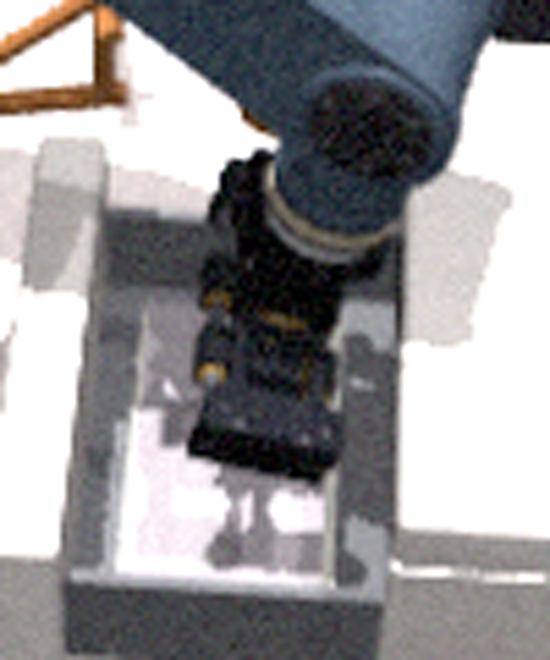

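Firm contact at exactly the predicted flush height (z 0.0823), with the pin showing through the hole at (225,545). Easing the press and releasing.

Call:
{"op": "arm_command", "data": {"commands": [{"translation": [0,0,-0.03],"dr": [0,0,0],"jaw": 0.95},{"translation": [0,0,-0.02],"dr": [0,0,0],"jaw": 0.95},{"translation": [0,0,0],"dr": [0,0,0],"jaw": 0.8},{"translation": [0,0,0],"dr": [0,0,0],"jaw": 0.7},{"translation": [0,0,0],"dr": [0,0,0],"jaw": 0.6},{"translation": [0,0,0],"dr": [0,0,0],"jaw": 0.6},{"translation": [0,0,0],"dr": [0,0,0],"jaw": 0.6},{"translation": [0,0,0],"dr": [0,0,0],"jaw": 0.6},{"translation": [0,0,0],"dr": [0,0,0],"jaw": 0.6}]}}

```text
time_s: 22.52
position: [0.6441, -0.0234, 0.0808]
tcp_rot: [[0.966, 0.079, -0.247], [0.077, -0.997, -0.019], [-0.247, -0.001, -0.969]]
force: [-0.8, 0.1, -0.4]
opening: 0.395
```

Call:
{"op": "arm_command", "data": {"commands": [{"translation": [-0.1,0,-0.3],"dr": [0,0,0],"jaw": 0.6},{"translation": [-0.15,0,-0.6],"dr": [0,0,0],"jaw": 0.6},{"translation": [-0.2,0,-0.8],"dr": [0,0,0],"jaw": 0.6},{"translation": [-0.22,0,-0.9],"dr": [0,0,0],"jaw": 0.6},{"translation": [-0.22,0,-0.9],"dr": [0,0,0],"jaw": 0.6},{"translation": [-0.22,0,-0.9],"dr": [0,0,0],"jaw": 0.6},{"translation": [-0.22,0,-0.9],"dr": [0,0,0],"jaw": 0.6},{"translation": [-0.22,0,-0.9],"dr": [0,0,0],"jaw": 0.6},{"translation": [-0.1,0,-0.5],"dr": [0,0,0],"jaw": 0.6},{"translation": [0,0,0],"dr": [0,0,0],"jaw": 0.6}]}}

```text
time_s: 23.35
position: [0.6475, -0.0237, 0.2581]
tcp_rot: [[0.968, 0.079, -0.238], [0.076, -0.997, -0.02], [-0.239, 0.002, -0.971]]
force: [0.2, 0.1, 0.3]
opening: 0.403
```

```bash
python3 - <<'E'
from tgt import *
st()
p,d=snap("scene",12);crop(p,290,130,390,250,5.5,"pics/s12.png",2.2)
C=cloud("scene",d)
X=C[(d>0)&(abs(C[...,0]-.647)<.05)&(C[...,1]>-.118)&(C[...,1]<-.04)&(C[...,2]<.07)&(C[...,2]>.03)]
c=X.mean(0);n=np.linalg.svd(X-c)[2][2];print(len(X),c.round(4),(n*np.sign(n[2])).round(3))
go([.40,-.0,.26],down(4.5))
E
```

```text
t 23.35 pos [ 0.6475 -0.0237  0.2581] F [0.2 0.1 0.3] M [ 0.07 -0.13 -0.04] open 35.1 j [-10.  37.  66.  -4.  91.  76.]
[[0.968, 0.079, -0.238], [0.076, -0.997, -0.02], [-0.239, 0.002, -0.971]]
648 [ 0.6468 -0.0795  0.0513] [-0.006 -0.001  1.   ]
rot units [0.01 2.34 0.  ] then trans units [-9.75 -1.71 -0.17]
```

View pics/s12.png

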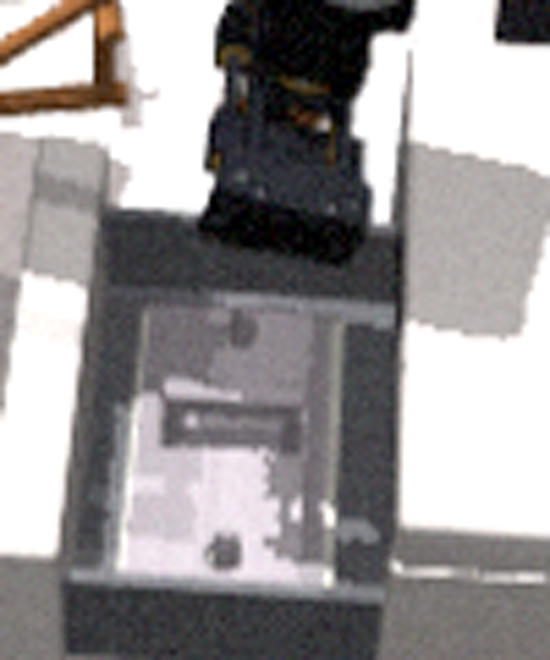

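The plate is flush and level with both pins through its holes at (240,325) and (225,550). Now moving in front of the drawer to push it home.

```bash
python3 - <<'E'
from tgt import *
Rc=np.array(read_state()["tcp_rot"]);x=[.47,-.037,.255]
go(x,Rc)
go(x,rplate(4.6,np.radians(15)),x,Rc)
go([.47,-.037,.108],rplate(4.6,np.radians(15)),x,Rc)
E
```

```text
rot units [0. 0. 0.] then trans units [-6.86 -0.02  1.75]
rot units [ 0.01  4.84 -0.01] then trans units [0. 0. 0.]
rot units [ 0.01  4.84 -0.01] then trans units [-1.52  0.    5.68]
```

Call:
{"op": "arm_command", "data": {"commands": [{"translation": [-0.6,0,0.15],"dr": [0,0,0],"jaw": 1},{"translation": [-0.9,0,0.23],"dr": [0,0,0],"jaw": 1},{"translation": [-0.9,0,0.23],"dr": [0,0,0],"jaw": 1},{"translation": [-0.9,0,0.23],"dr": [0,0,0],"jaw": 1},{"translation": [-0.9,0,0.23],"dr": [0,0,0],"jaw": 1},{"translation": [-0.9,0,0.23],"dr": [0,0,0],"jaw": 1},{"translation": [-0.9,0,0.23],"dr": [0,0,0],"jaw": 1},{"translation": [-0.86,0,0.22],"dr": [0,0,0],"jaw": 1},{"translation": [0,0,0],"dr": [0,0.8,0],"jaw": 1},{"translation": [0,0,0],"dr": [0,0.8,0],"jaw": 1},{"translation": [0,0,0],"dr": [0,0.8,0],"jaw": 1},{"translation": [0,0,0],"dr": [0,0.8,0],"jaw": 1}]}}

```text
time_s: 24.4
position: [0.4682, -0.037, 0.2527]
tcp_rot: [[0.993, 0.079, 0.087], [0.078, -0.997, 0.008], [0.087, -0.001, -0.996]]
force: [-0.2, -0.0, -0.6]
opening: 0.003
```

Call:
{"op": "arm_command", "data": {"commands": [{"translation": [0,0,0],"dr": [0,0.8,0],"jaw": 1},{"translation": [0,0,0],"dr": [0,0.84,0],"jaw": 1},{"translation": [0,0,0],"dr": [0,0,0],"jaw": 1}]}}

```text
time_s: 24.65
position: [0.4639, -0.0358, 0.2513]
tcp_rot: [[0.966, 0.078, 0.248], [0.074, -0.997, 0.023], [0.249, -0.004, -0.969]]
force: [-1.9, 0.4, -0.8]
opening: 0.007
```

```bash
python3 - <<'E'
from tgt import *
st();go([.47,-.037,.108],rplate(4.6,np.radians(15)))
E
```

```text
t 24.65 pos [ 0.4639 -0.0358  0.2513] F [-1.9  0.4 -0.8] M [0.04 0.19 0.05] open 0.6 j [-23.  11. 112.  10.  44.  57.]
[[0.966, 0.078, 0.248], [0.074, -0.997, 0.023], [0.249, -0.004, -0.969]]
rot units [-0.03  0.1  -0.03] then trans units [-1.25  0.07  5.6 ]
```

Call:
{"op": "arm_command", "data": {"commands": [{"translation": [-0.15,0,0.6],"dr": [0,0,0],"jaw": 1},{"translation": [-0.18,0,0.7],"dr": [0,0,0],"jaw": 1},{"translation": [-0.18,0,0.7],"dr": [0,0,0],"jaw": 1},{"translation": [-0.18,0,0.7],"dr": [0,0,0],"jaw": 1},{"translation": [-0.18,0,0.7],"dr": [0,0,0],"jaw": 1},{"translation": [-0.18,0,0.7],"dr": [0,0,0],"jaw": 1},{"translation": [-0.18,0,0.7],"dr": [0,0,0],"jaw": 1},{"translation": [-0.18,0,0.7],"dr": [0,0,0],"jaw": 1},{"translation": [0,0,0],"dr": [0,0,0],"jaw": 1},{"translation": [0,0,0],"dr": [0,0,0],"jaw": 1}]}}

```text
time_s: 25.48
position: [0.4696, -0.0367, 0.1103]
tcp_rot: [[0.965, 0.079, 0.25], [0.076, -0.997, 0.023], [0.251, -0.003, -0.968]]
force: [0.2, -0.5, 1.0]
opening: 0.007
```

```bash
python3 - <<'E'
from tgt import *
st();Rc=np.array(read_state()["tcp_rot"]);print("push dir in tool",(Rc.T@np.array([np.cos(np.radians(4.6)),np.sin(np.radians(4.6)),0])).round(3))
p,d=snap("scene",13);crop(p,230,130,470,280,3.3,"pics/s13.png",2.2)
E
```

```text
t 25.48 pos [ 0.4696 -0.0367  0.1103] F [ 0.2 -0.5  1. ] M [ 0.05  0.15 -0.  ] open 0.6 j [-22.  28. 121.  21.  19.  44.]
[[0.965, 0.079, 0.25], [0.076, -0.997, 0.023], [0.251, -0.003, -0.968]]
push dir in tool [ 0.968 -0.001  0.251]
```

View pics/s13.png

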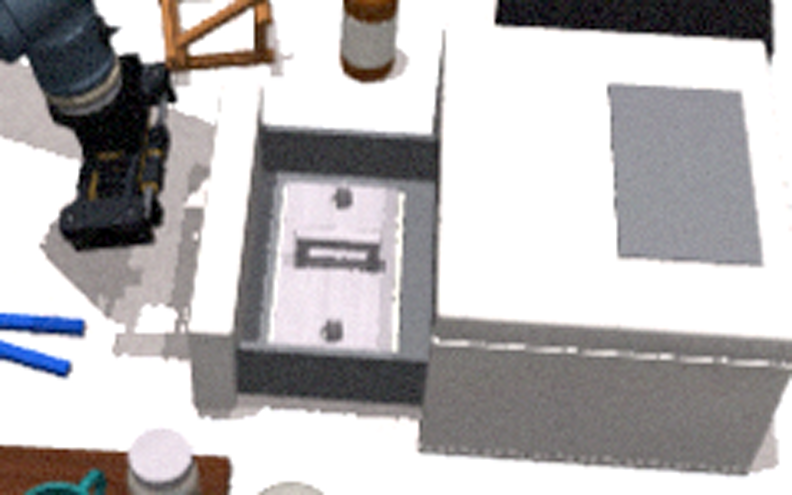

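Call:
{"op": "arm_command", "data": {"commands": [{"translation": [0.29,0,0.075],"dr": [0,0,0],"jaw": 1},{"translation": [0.29,0,0.075],"dr": [0,0,0],"jaw": 1},{"translation": [0.29,0,0.075],"dr": [0,0,0],"jaw": 1},{"translation": [0.29,0,0.075],"dr": [0,0,0],"jaw": 1},{"translation": [0.2,0,0.05],"dr": [0,0,0],"jaw": 1},{"translation": [0.2,0,0.05],"dr": [0,0,0],"jaw": 1},{"translation": [0.2,0,0.05],"dr": [0,0,0],"jaw": 1},{"translation": [0.2,0,0.05],"dr": [0,0,0],"jaw": 1},{"translation": [0.2,0,0.05],"dr": [0,0,0],"jaw": 1}]}}

```text
time_s: 26.28
position: [0.5249, -0.0324, 0.1118]
tcp_rot: [[0.965, 0.079, 0.252], [0.076, -0.997, 0.021], [0.252, -0.001, -0.968]]
force: [-3.3, -0.5, 1.3]
opening: 0.005
```

Call:
{"op": "arm_command", "data": {"commands": [{"translation": [0.29,0,0.075],"dr": [0,0,0],"jaw": 1},{"translation": [0.29,0,0.075],"dr": [0,0,0],"jaw": 1},{"translation": [0.29,0,0.075],"dr": [0,0,0],"jaw": 1},{"translation": [0.29,0,0.075],"dr": [0,0,0],"jaw": 1},{"translation": [0.29,0,0.075],"dr": [0,0,0],"jaw": 1},{"translation": [0.29,0,0.075],"dr": [0,0,0],"jaw": 1}]}}

```text
time_s: 26.78
position: [0.5706, -0.0289, 0.1119]
tcp_rot: [[0.964, 0.079, 0.252], [0.076, -0.997, 0.021], [0.253, -0.001, -0.967]]
force: [-3.6, -0.6, 0.7]
opening: 0.007
```

```bash
python3 - <<'E'
from tgt import *
st()
p,d=snap("scene",14);crop(p,230,130,470,280,3.3,"pics/s14.png",2.2)
E
```

```text
t 26.78 pos [ 0.5706 -0.0289  0.1119] F [-3.6 -0.6  0.7] M [-0.03  0.78 -0.02] open 0.6 j [-17.  32. 107.  12.  28.  59.]
[[0.964, 0.079, 0.252], [0.076, -0.997, 0.021], [0.253, -0.001, -0.967]]
```

View pics/s14.png

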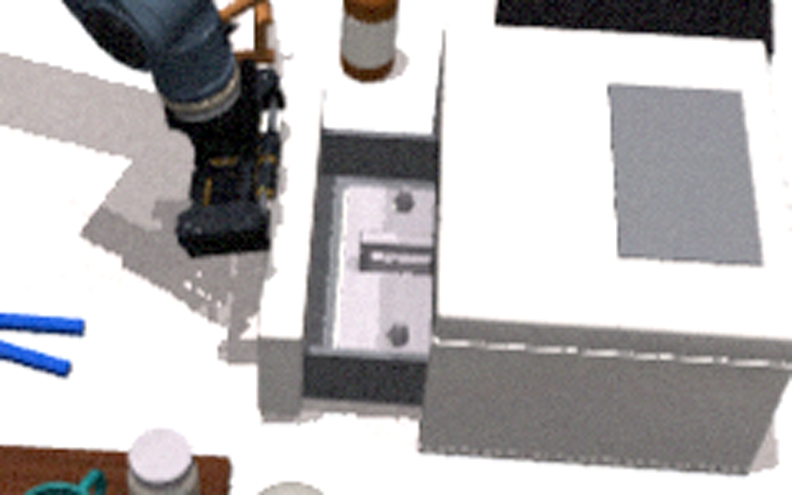

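Call:
{"op": "arm_command", "data": {"commands": [{"translation": [0.29,0,0.075],"dr": [0,0,0],"jaw": 1},{"translation": [0.29,0,0.075],"dr": [0,0,0],"jaw": 1},{"translation": [0.29,0,0.075],"dr": [0,0,0],"jaw": 1},{"translation": [0.29,0,0.075],"dr": [0,0,0],"jaw": 1},{"translation": [0.29,0,0.075],"dr": [0,0,0],"jaw": 1},{"translation": [0.29,0,0.075],"dr": [0,0,0],"jaw": 1},{"translation": [0.29,0,0.075],"dr": [0,0,0],"jaw": 1},{"translation": [0.29,0,0.075],"dr": [0,0,0],"jaw": 1},{"translation": [0.29,0,0.075],"dr": [0,0,0],"jaw": 1},{"translation": [0.29,0,0.075],"dr": [0,0,0],"jaw": 1},{"translation": [0.29,0,0.075],"dr": [0,0,0],"jaw": 1},{"translation": [0,0,0],"dr": [0,0,0],"jaw": 1}]}}

```text
time_s: 27.83
position: [0.6556, -0.023, 0.1133]
tcp_rot: [[0.963, 0.078, 0.259], [0.076, -0.997, 0.02], [0.259, 0.001, -0.966]]
force: [0.5, 0.4, -0.2]
opening: 0.008
```

```bash
python3 - <<'E'
from tgt import *
st()
p,d=snap("scene",15);crop(p,230,130,470,280,3.3,"pics/s15.png",2.2)
E
```

```text
t 27.83 pos [ 0.6556 -0.023   0.1133] F [ 0.5  0.4 -0.2] M [-0.04  0.17  0.  ] open 0.7 j [-14.  37.  95.   8.  34.  65.]
[[0.963, 0.078, 0.259], [0.076, -0.997, 0.02], [0.259, 0.001, -0.966]]
```

View pics/s15.png

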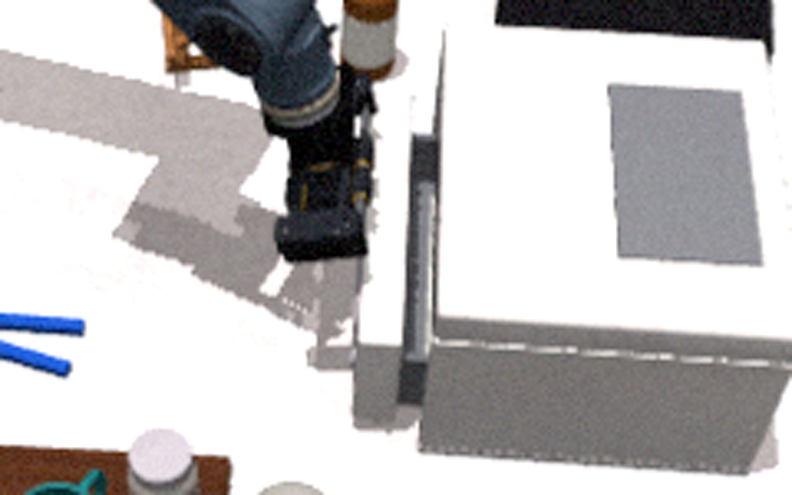

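Call:
{"op": "arm_command", "data": {"commands": [{"translation": [0.2,0,0.05],"dr": [0,0,0],"jaw": 1},{"translation": [0.2,0,0.05],"dr": [0,0,0],"jaw": 1},{"translation": [0.2,0,0.05],"dr": [0,0,0],"jaw": 1},{"translation": [0.2,0,0.05],"dr": [0,0,0],"jaw": 1}]}}

```text
time_s: 28.22
position: [0.673, -0.0209, 0.1128]
tcp_rot: [[0.964, 0.079, 0.253], [0.076, -0.997, 0.021], [0.254, -0.001, -0.967]]
force: [-3.5, -1.0, 0.9]
opening: 0.001
```

Call:
{"op": "arm_command", "data": {"commands": [{"translation": [0.1,0,0.03],"dr": [0,0,0],"jaw": 1},{"translation": [0.1,0,0.03],"dr": [0,0,0],"jaw": 1}]}}

```text
time_s: 28.38
position: [0.6785, -0.0205, 0.1127]
tcp_rot: [[0.964, 0.079, 0.254], [0.076, -0.997, 0.021], [0.254, -0.001, -0.967]]
force: [-3.0, -0.4, 1.8]
opening: 0.005
```

Call:
{"op": "arm_command", "data": {"commands": [{"translation": [0.1,0,0.03],"dr": [0,0,0],"jaw": 1},{"translation": [0.1,0,0.03],"dr": [0,0,0],"jaw": 1}]}}

```text
time_s: 28.55
position: [0.6796, -0.0201, 0.112]
tcp_rot: [[0.966, 0.081, 0.245], [0.078, -0.997, 0.021], [0.246, -0.002, -0.969]]
force: [-18.6, -4.6, 14.8]
opening: 0.005
```

Call:
{"op": "arm_command", "data": {"commands": [{"translation": [0,0,0],"dr": [0,0,0],"jaw": 1},{"translation": [0,0,0],"dr": [0,0,0],"jaw": 1},{"translation": [0,0,0],"dr": [0,0,0],"jaw": 1}]}}

```text
time_s: 28.8
position: [0.6795, -0.0202, 0.112]
tcp_rot: [[0.966, 0.08, 0.245], [0.077, -0.997, 0.021], [0.246, -0.002, -0.969]]
force: [-11.5, -1.7, 9.3]
opening: 0.004
```

```bash
python3 - <<'E'
from tgt import *
st()
p,d=snap("scene",16);crop(p,230,130,470,280,3.3,"pics/s16.png",2.2)
E
```

```text
t 28.8 pos [ 0.6795 -0.0202  0.112 ] F [-11.5  -1.7   9.3] M [-0.4   1.73 -0.12] open 0.3 j [-13.  38.  91.   7.  38.  67.]
[[0.966, 0.08, 0.245], [0.077, -0.997, 0.021], [0.246, -0.002, -0.969]]
```

View pics/s16.png

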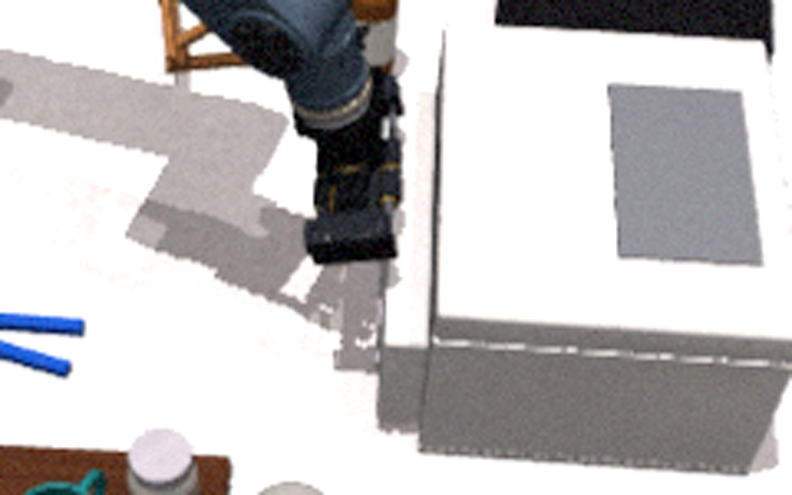

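The panel is against the fridge face and the force is rising at the stop. Backing off and checking.

Call:
{"op": "arm_command", "data": {"commands": [{"translation": [-0.2,0,-0.05],"dr": [0,0,0],"jaw": 1},{"translation": [-0.5,0,-0.13],"dr": [0,0,0],"jaw": 1},{"translation": [-0.7,0,-0.2],"dr": [0,0,0],"jaw": 1},{"translation": [-0.7,0,-0.2],"dr": [0,0,0],"jaw": 1},{"translation": [-0.7,0,-0.2],"dr": [0,0,0],"jaw": 1},{"translation": [-0.7,0,-0.2],"dr": [0,0,0],"jaw": 1},{"translation": [-0.7,0,-0.2],"dr": [0,0,0],"jaw": 1},{"translation": [-0.4,0,-0.1],"dr": [0,0,0],"jaw": 1},{"translation": [0,0,0],"dr": [0,0,0],"jaw": 1},{"translation": [0,0,0],"dr": [0,0,0],"jaw": 1}]}}

```text
time_s: 29.68
position: [0.5657, -0.0302, 0.1146]
tcp_rot: [[0.963, 0.078, 0.256], [0.075, -0.997, 0.02], [0.257, 0.0, -0.966]]
force: [0.0, -0.5, 0.5]
opening: 0.005
```

```bash
python3 - <<'E'
from tgt import *
st()
p,d=snap("scene",17);crop(p,170,90,480,350,2.2,"pics/s17.png",2.0)
p,d=snap("top",17);crop(p,220,60,500,320,2.2,"pics/t17.png",2.0)
C=cloud("top",d)
m=(d>0)&(abs(C[...,2]-.145)<.012)&(C[...,0]>.6)&(C[...,0]<.78)&(C[...,1]>-.18)&(C[...,1]<.13)
u=np.array([np.cos(np.radians(4.6)),np.sin(np.radians(4.6))]);s=(C[m][:,:2]-[.647,-.0224])@u;print("panel top extent",m.sum(),np.percentile(s,[2,98]).round(4))
p0,d0=load("top",8);C0=cloud("top",d0)
m=(d0>0)&(abs(C0[...,2]-.145)<.012)&(C0[...,0]>.48)&(C0[...,0]<.62)&(C0[...,1]>-.18)&(C0[...,1]<.13)
s0=(C0[m][:,:2]-[.647,-.0224])@u;print("before",m.sum(),np.percentile(s0,[2,98]).round(4))
E
```

```text
t 29.68 pos [ 0.5657 -0.0302  0.1146] F [ 0.  -0.5  0.5] M [ 0.    0.14 -0.02] open 0.4 j [-17.  32. 108.  12.  27.  58.]
[[0.963, 0.078, 0.256], [0.075, -0.997, 0.02], [0.257, 0.0, -0.966]]
panel top extent 2042 [0.0436 0.0834]
before 2036 [-0.1248 -0.0863]
```

View pics/s17.png

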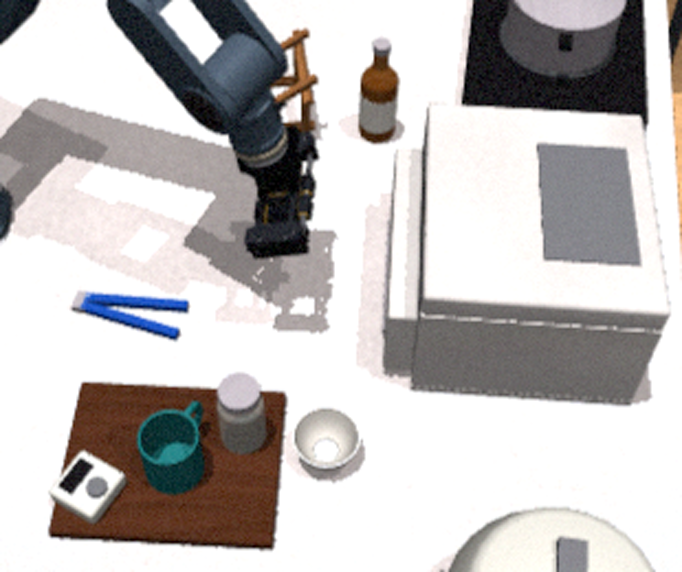

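View pics/t17.png

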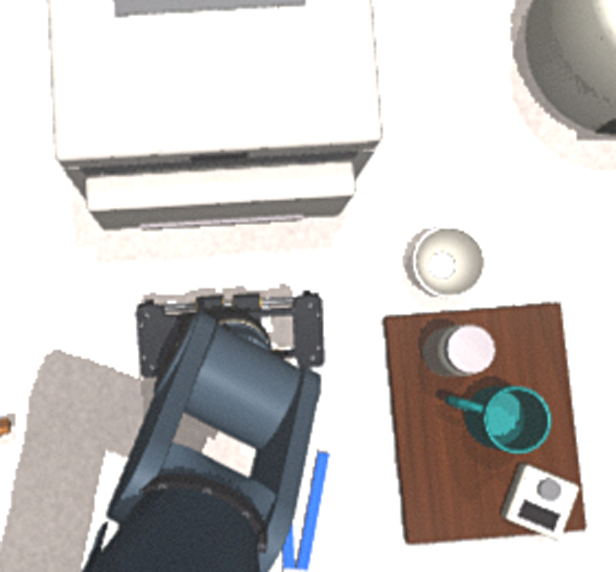

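```bash
python3 - <<'E'
from h import *
u=np.array([np.cos(np.radians(4.6)),np.sin(np.radians(4.6))]);w=np.array([-u[1],u[0]])
for nm,i in(("top",17),("scene",17)):
    p,d=load(nm,i);C=cloud(nm,d);S=(C[...,:2]-[.647,-.0224])@u;Y=(C[...,:2]-[.647,-.0224])@w
    a=(d>0)&(abs(Y)<.13)
    f=a&(C[...,2]>.205)&(S>.05)&(S<.12);q=a&(abs(C[...,2]-.145)<.012)&(S<.12)&(S>.02)
    print(nm,"fridge top edge s",np.percentile(S[f],[1,3,10]).round(4),"panel",np.percentile(S[q],[2,50,98]).round(4))
cp=lambda u0,v0,s,x,y:(u0+(x+.5)/s-.5,v0+(y+.5)/s-.5)
for q in((62,163),(380,140)):
    r=ray("top",*cp(220,60,2.2,*q),.22);print((r[:2]-[.647,-.0224])@u)
for q in((90,212),(354,192)):
    r=ray("top",*cp(220,60,2.2,*q),.145);print("panel outer",(r[:2]-[.647,-.0224])@u)
E
```

```text
top fridge top edge s [0.0826 0.0833 0.0845] panel [0.0435 0.062  0.083 ]
scene fridge top edge s [0.0848 0.0857 0.088 ] panel [0.0455 0.0649 0.0843]
0.0814197275678273
0.08469583118084768
panel outer 0.0430999759281004
panel outer 0.04703280117559008
```

The panel's outer face is 40 mm in front of the fridge face, so the drawer is home. The robot is clear (about 0 N), the jar is upright and the bystanders look unmoved. Handing in.

```bash
python3 -c "
from rig import *
hand_in();print(read_state()['time_s'])"
```

```text
the job is handed in; nothing more can be done
the job is handed in; nothing more can be done
```

The job is handed in after 29.7 s of the 72 s limit. The jar is on the cutting board, the plate is over both pins, and the drawer is pushed home. The hand-in reports no verdict, so the results below are from my own checks.

- **Jar:** it stands upright at the far left corner of the board, released and clear of the mug, timer and bowl. The final pictures confirm this by eye.
- **Plate:** I gripped it by the bar and lifted it square off the stand. I held it until it met the bed, and contact came at the height I had worked out for lying flush. After release, the depth check showed it level to 0.006 rad. Its top face read 51 mm against 54 mm expected; that camera had already read about 2 mm low, so I put the gap down to bias.
- **Drawer:** it moved about 170 mm, then the push force rose from about 3 N to 19 N at the stop. The front panel's outer face is about 40 mm in front of the fridge face, as it should be when home. The plate could not be seen once the drawer was closed.
- **Bystanders and robot:** the mug, timer, oil bottle and bowl look unmoved in the final pictures. The arm is about 0.1 m clear of the drawer and touching nothing.

One measurement disagreed. The scene camera put the pin tops about 8 mm off the top camera's reading in y. The bed corners from both cameras backed the top camera, and the plate then went on without binding.

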